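Flip a medication card over the edge of the check pad

TASK

The light-blue medication card lies on the counter with its foil side up, in front of the low check pad. Without picking it up, push it with the fingertips against the front edge of the pad until it tips up and flips over onto the pad, then push it further on until the whole card lies flat inside the dark frame on the pad, tablet pockets up. Leave the other things on the counter where they stand.

Things in the scene. Friction and masses are not known exactly. Their poses are not given: they have to be found in the camera images.
- card: Rigid card, about 60 g: light-blue frame 100 (its x) x 130 (y) x 5 mm, too wide to grip across. Origin at mid-thickness of the frame. Foil covers its +z side; on the -z side stand 12 clear round pockets 22 mm wide, 7 mm deep, close together over 82 x 112 mm (x, y). It starts foil up on its pockets, frame 7 to 12 mm above the counter, its +x edge towards the pad within 0.3 rad of square. Friction at least about 0.5.
- pad: Check pad, fixed: grey slab with white top, 190 mm deep (its x) x 240 mm wide (its y), 20 mm high. Origin on the counter under the middle of the front edge: its upright front face is the plane x = 0, and the pad extends to +x, away from the robot. A scanner on a neck, 160 mm high, stands behind the pad from x = 191 mm.
- pad_frame (a point): Centre of the thin printed dark frame on the pad's top, 20 mm above the counter, axes as the pad's. The frame has no height and measures 160 mm (x) by 218 mm (y); its near line lies 12 mm behind the pad's front edge.
- card_c0 (a point): Corner of the card at its x = 50 mm, y = 65 mm, mid-thickness of the frame.
- card_c1 (a point): Corner of the card at its x = 50 mm, y = -65 mm, mid-thickness of the frame.
- card_c2 (a point): Corner of the card at its x = -50 mm, y = -65 mm, mid-thickness of the frame.
- card_c3 (a point): Corner of the card at its x = -50 mm, y = 65 mm, mid-thickness of the frame.
- vial: Bystander: amber vial with white cap, 32 mm across, 65 mm tall, upright. Origin under its centre, z up.
- bottle: Bystander: white tablet bottle, 48 mm across, 85 mm tall, upright. Origin under its centre, z up.
- cup: Bystander: clear medicine cup, 40 mm across the rim, 36 mm tall. Origin under its centre, z up.
- carton: Bystander: white and green medicine carton lying flat, 45 x 95 x 30 mm. Origin under its centre.
- spatula: Bystander: counting spatula, 190 mm long, lying along its x. Origin under its middle.
- cassette_a: Bystander: tablet cassette, pale grey box with green and white front, 110 x 60 x 121 mm (x, y, z), standing at one side. Origin under its centre, z up.
- cassette_b: Bystander: tablet cassette, pale grey box with green and white front, 110 x 60 x 121 mm (x, y, z), standing at one side. Origin under its centre, z up.
Not all that is in view belongs to the job. What is shaped like the card but purple, red or yellow is not meant.

How it is judged:
By the outcome, as a careful person would: the job done as asked, in the order asked, and still so for the second after the job is handed in, with the robot touching nothing.
It also fails if it takes over 53 s, if anything falls off the work surface, if the arm or the gripper's body presses on something with over 40 N, if the wrist force passes 120 N, or if a joint passes its speed limit or range.

ROBOT

A 6-joint arm with a two-finger parallel gripper is mounted at the origin on the work surface. World frame = base frame: x ahead of the robot, y to its left, z up, the work surface at z = 0. Lengths are in m, angles in rad, forces in N, time in s.
With the tool pointing down it reaches from about 0.325 to 1 m from the base axis. Payload 5.1 kg.
Tool frame: the origin (TCP) lies at the very end of the fingers, on their centre line; the grasp point (between the pads) lies 19 mm behind it; z points along the fingers, y is the direction in which the jaws open and shut (so a half turn about z gives the same grasp; the last joint's range is limited). The gripper opens to 85 mm and grips with 20 to 120 N. Pads are 22 mm wide; open, the fingers measure 114 mm over their backs; the gripper's body (76 mm by 85 mm) begins 54 mm behind the grasp point. The pads swing forward as they close: fully open they stand 13 mm farther back than shut.
Start: joints at [1.241, 0.124, 1.65, -0, 1.367, -0.083], TCP at [0.159, 0.63, 0.231] pointing down, gripper open.
Joint ranges: [-2.61, 2.61], [-1.02, 2.33], [0.03, 2.71], [-1.35, 4.49], [0.32, 2.68], [-2.91, 2.91]. Speed limits (rad/s): [2.57, 2.57, 3.14, 3.14, 3.14, 3.14].

INTERFACE

Orientations are given as a 3x3 rotation matrix whose columns are the frame's x, y, z axes.
In Python, from workcell import robot gives the robot as it stands.
- The arm moves only by the shell command python3 -m handwheel 'ROWS' [OPENING] [FORCE]. ROWS is JSON, a list of rows, each an object with "translation": the shift along the tool's x, y, z in mm, a list of three; "rotation": the turn, a rotation vector about the tool's x, y, z in degrees, a list of three. In form: [{"translation": [x, y, z], "rotation": [wx, wy, wz]}, ...]. A call has 1 to 20 rows; each row shifts and turns the commanded pose from where the row before left it, along the tool's axes as they then stand; what a row does not reach is not made up. A row lasts 1/12 s, in which the tool goes at most 41.7 mm and 7.16 degrees, less where a joint would pass 70% of its speed; a pose out of reach is approached as far as the arm can. A call is refused whole if a number of a shift passes 41.7 or a number of a turn 7.16, either way. A call with a gripper value outside its range is refused whole. OPENING is the opening, from 0 (shut) to 1 (fully open), set as the call begins (- or left out, the last holds). The fingers move at their own pace and stop on an object; FORCE is the grip in N (left out, the last holds). Time passes only in rows, so rows that do not move let the fingers close. It gives the time, the measured TCP pose, the force and the opening at its end, in the units of the state.
- robot.observe(): the state, without advancing time (a new reading comes with each control period).
- robot.capture(name): name is "scene" or "top" or "wrist"; returns a dict with "image" (480x640x3 uint8, blue, green, red), "K" (3x3 intrinsics, pixels), "position" and "attitude" of the camera in the world. Camera axes: x right, y down, z forward; pixel columns grow to the right and rows downward; lengths in m; the calibration is good to about 2 mm. A picture is of the moment at which its call begins. There is no depth.
- robot.finish_job(): hands the job in, once; it reports no verdict.
The state is a dict: "t": time; "qpos": joint angles; "qd": joint speeds; "joint_efforts": joint torques, N m; "ee_pos": TCP position; "tool_rot": TCP orientation; "wrist_force": force on the tool from outside, world axes, zero at the start; "torque": the same for the moment, N m; "opening": opening from 0.0 (shut) to 1.0 (fully open).
Only numpy, scipy, OpenCV 4.12 (cv2) and the standard library are available. Lean on these libraries where they do the work, as an engineer would, in place of code of your own. Each camera call takes 0.05 s, during which the arm holds its last target.

## Working session

There is one attempt and no reset: what is moved stays moved. The work goes in short steps, Python scripts to look and compute and a shell command to move; the robot and the scene stay as the last step left them, time stands still between calls to the robot, and variables do not carry over. Pictures are saved under pics/ and viewed, and the job is handed in when it is done.

```bash
mkdir -p pics; ls
python3 - <<'E'
from workcell import robot
import cv2
s=robot.observe(); print(s)
for n in("scene","top"):
    c=robot.capture(n); cv2.imwrite(f"pics/{n}0.png",c["image"]); print(n,c["K"],c["position"],c["attitude"])
E
```

```text
pics
{'t': 0.0, 'qpos': array([ 1.24137986e+00,  1.24499670e-01,  1.65170037e+00, -4.88013208e-06,
        1.36751829e+00, -8.25801132e-02]), 'qd': array([ 8.53402467e-05,  1.48926873e-03, -3.06449348e-04,  3.73793069e-04,
        9.80076770e-04, -1.21381015e-03]), 'joint_efforts': array([-9.85607148e-04, -4.23608422e+01, -3.65455234e+01, -5.67488132e-05,
        6.97172087e-03,  1.68344707e-05]), 'ee_pos': array([0.1586325 , 0.62969839, 0.23004096]), 'tool_rot': array([[-9.69690455e-01,  2.44335742e-01, -6.83113371e-04],
       [ 2.44336637e-01,  9.69688381e-01, -2.01292476e-03],
       [ 1.70577635e-04, -2.11882355e-03, -9.99997741e-01]]), 'wrist_force': array([-0.41243625,  0.54841812,  0.90541695]), 'torque': array([ 0.01372803,  0.00224897, -0.00126996]), 'opening': 1.000348785874975}
scene [[512.22750903   0.         317.52878758]
 [  0.         512.22750903 235.21570904]
 [  0.           0.           1.        ]] [1.25011537 0.18332288 0.850434  ] [[-0.28666022  0.71101719 -0.64209071]
 [ 0.95795221  0.22139808 -0.18251152]
 [ 0.01238882 -0.667411   -0.74458651]]
top [[439.7082038    0.         324.15002503]
 [  0.         439.7082038  235.18388229]
 [  0.           0.           1.        ]] [0.43985439 0.00946199 1.13277708] [[ 0.02726826 -0.9939995   0.10593125]
 [-0.99947223 -0.02898214 -0.01467332]
 [ 0.01765539 -0.10547523 -0.99426519]]
```

View pics/top0.png

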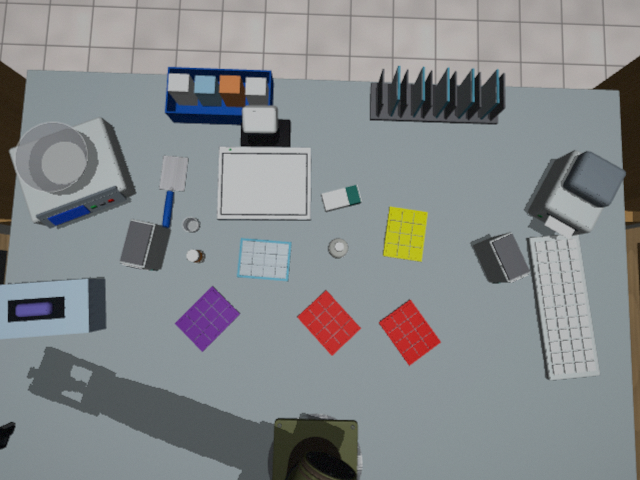

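View pics/scene0.png

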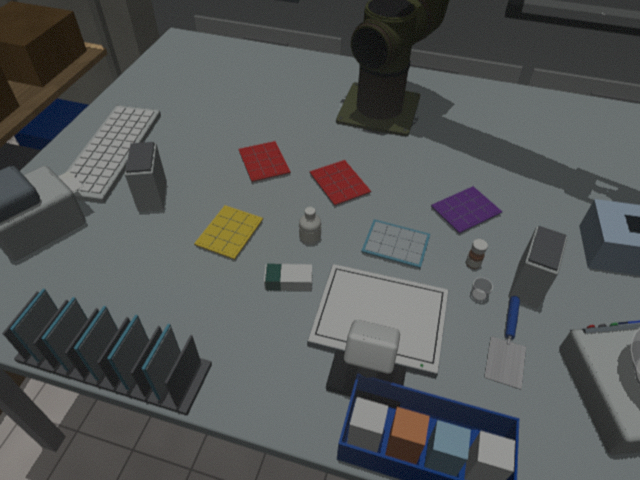

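The top view shows the light-blue card at about (265,259). The pad covers (218–311, 148–219), with the scanner above it at (262,120). The vial is at (195,256), the bottle at (338,247), the carton at (341,198) and the cup at (192,225).

```bash
cat > h.py <<'E'
import numpy as np, cv2
from workcell import robot
def ray(c,px,z):
    d=c["attitude"]@np.linalg.inv(c["K"])@np.array([px[0],px[1],1.]); p=c["position"]; return p+d*(z-p[2])/d[2]
def proj(c,P):
    v=c["K"]@(c["attitude"].T@(np.asarray(P)-c["position"])); return v[:2]/v[2]
def big(m,roi):
    k=np.zeros_like(m); x0,y0,x1,y1=roi; k[y0:y1,x0:x1]=m[y0:y1,x0:x1]
    cs,_=cv2.findContours(k,cv2.RETR_EXTERNAL,cv2.CHAIN_APPROX_NONE); return max(cs,key=cv2.contourArea)
def crop(c,roi,f,name):
    x0,y0,x1,y1=roi; cv2.imwrite("pics/"+name,cv2.resize(c["image"][y0:y1,x0:x1],None,fx=f,fy=f,interpolation=cv2.INTER_CUBIC))
E
python3 - <<'E'
from h import *
c=robot.capture("top"); im=c["image"]
crop(c,(170,120,370,300),4,"crop0.png")
hsv=cv2.cvtColor(im,cv2.COLOR_BGR2HSV)
for p in [(240,260),(265,241),(250,250),(230,250),(221,180),(250,180),(340,247)]: print(p,hsv[p[1],p[0]])
E
```

```text
(240, 260) [ 99  84 176]
(265, 241) [ 98 107 177]
(250, 250) [102  21 182]
(230, 250) [ 98  25 153]
(221, 180) [105   4 124]
(250, 180) [100   4 188]
(340, 247) [105   3 188]
```

View pics/crop0.png

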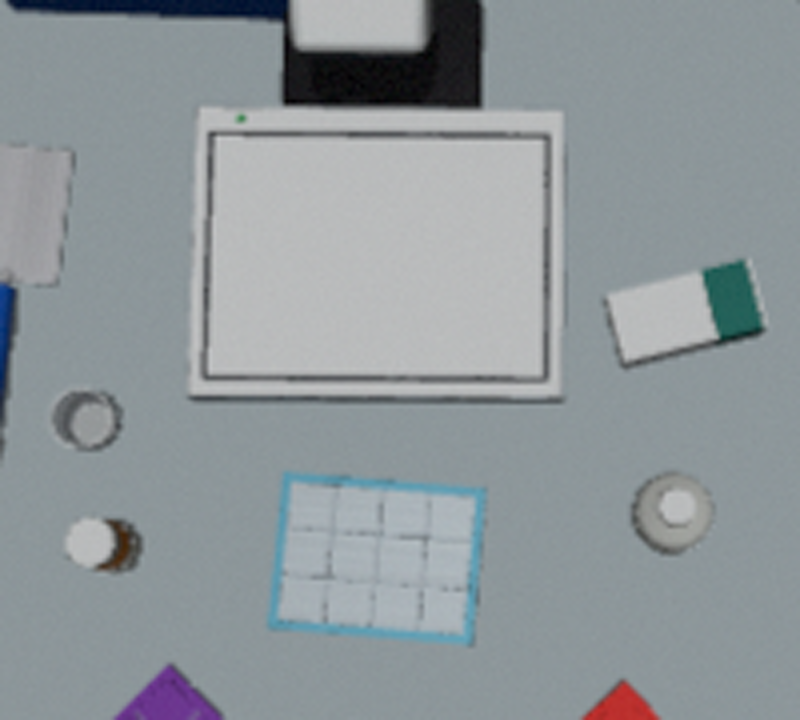

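The crop shows the pad's front edge level at row ≈ 219 (top image), the dark frame inside it, and the card turned slightly. The gap between card and pad is clear.

```bash
cat >> h.py <<'E'
def card(c,z,roi):
    hsv=cv2.cvtColor(c["image"],cv2.COLOR_BGR2HSV)
    m=cv2.inRange(hsv,(90,55,90),(110,200,255))
    m=cv2.morphologyEx(m,cv2.MORPH_CLOSE,np.ones((3,3)))
    ct=big(m,roi); r=cv2.minAreaRect(ct); b=cv2.boxPoints(r)
    return np.array([ray(c,p,z) for p in b]),b
def padc(c,roi=(200,130,330,232)):
    hsv=cv2.cvtColor(c["image"],cv2.COLOR_BGR2HSV)
    m=cv2.inRange(hsv,(0,0,160),(180,14,255)); m=cv2.morphologyEx(m,cv2.MORPH_CLOSE,np.ones((5,5)))
    ct=big(m,roi)
    h=cv2.convexHull(ct); q=cv2.approxPolyDP(h,6,True)[:,0]
    return np.array([ray(c,p,.02) for p in q]),q,ct
E
python3 - <<'E'
from h import *
np.set_printoptions(precision=4,suppress=True)
c=robot.capture("top")
P,b=card(c,.012,(225,225,310,295)); print(b); print(P[:,:2]); print(P.mean(0), [np.linalg.norm(P[i]-P[i-1]) for i in range(4)])
Q,q,_=padc(c);print(q);print(Q[:,:2])
# front edge fit with subpixel points: ray corners of crop
for p in [(170+190/4,120+396/4),(170+563/4,120+399/4),(170+563/4,120+112/4),(170+199/4,120+107/4)]: print(p,ray(c,p,.02)[:2])
for n,p,z in [("vial",(193,256),.065),("cup",(192,225),.036),("bottle",(339,247),.085)]: print(n,ray(c,p,z)[:2])
s=robot.capture("scene")
for n,p,z in [("vial",(481,244),.065),("cup",(482,286),.036),("bottle",(310,212),.085)]: print(n,ray(s,p,z)[:2])
P,b=card(s,.012,(355,210,435,270)); print(b,P[:,:2],P.mean(0))
Q=[(330,267),(448,288),(437,370),(308,341)]
for p in Q: print(p,ray(s,p,.02)[:2])
E
```

```text
[[236.1923 276.9616]
 [239.4078 237.3034]
 [291.283  241.5095]
 [288.0675 281.1677]]
[[0.4466 0.2124]
 [0.5475 0.2091]
 [0.5406 0.0765]
 [0.4396 0.0811]]
[0.4936 0.1448 0.012 ] [np.float64(0.13154842177166282), np.float64(0.10100522828401004), np.float64(0.1328183422274744), np.float64(0.10109600289789981)]
[[310 148]
 [309 218]
 [217 217]
 [220 147]]
[[0.7851 0.036 ]
 [0.6014 0.0329]
 [0.597  0.267 ]
 [0.7801 0.2689]]
(217.5, 219.0) [0.5919 0.2654]
(310.75, 219.75) [0.597  0.0283]
(310.75, 148.0) [0.7851 0.0341]
(219.75, 146.75) [0.7807 0.2696]
vial [0.4938 0.3093]
cup [0.5727 0.3245]
bottle [ 0.5241 -0.0423]
vial [0.4967 0.316 ]
cup [0.5802 0.3317]
bottle [ 0.5323 -0.038 ]
[[360.8846 250.4231]
 [370.     217.    ]
 [429.9923 233.3615]
 [420.8769 266.7846]] [[0.5414 0.0791]
 [0.4383 0.0758]
 [0.4478 0.214 ]
 [0.5478 0.2095]] [0.4938 0.1446 0.012 ]
(330, 267) [0.6107 0.0296]
(448, 288) [0.5923 0.2697]
(437, 370) [0.7777 0.2731]
(308, 341) [0.7892 0.0379]
```

```bash
cat >> h.py <<'E'
from scipy.spatial.transform import Rotation as R
PSI=.024
def tgt(psi,a):  # a deg forward tilt
    base=np.array([[-1,0,0],[0,1,0],[0,0,-1.]])
    return R.from_euler('z',psi).as_matrix()@R.from_euler('y',-a,degrees=True).as_matrix()@base
def go(pos,a=0,psi=PSI):
    s=robot.observe(); Rm=s["tool_rot"]
    np.set_printoptions(precision=2,suppress=True)
    print("t",round(s["t"],2),"shift mm",Rm.T@(np.array(pos)-s["ee_pos"])*1000,"rot deg",np.degrees(R.from_matrix(Rm.T@tgt(psi,a)).as_rotvec()))
E
python3 -m handwheel '[{"translation":[0,0,0],"rotation":[0,0,-5.2]},{"translation":[0,0,0],"rotation":[0,0,-5.2]},{"translation":[0,0,0],"rotation":[0,0,-5.2]}]' 1
python3 -c "
from h import *
go([.415,.145,.12])"
```

```text
t: 0.5
ee_pos: [0.1588, 0.6302, 0.2311]
tool_rot: [[-1.0, -0.03, -0.0], [-0.03, 1.0, -0.0], [0.0, -0.0, -1.0]]
wrist_force: [0.8, 0.2, -0.4]
opening: 0.999
t 0.5 shift mm [-241.58 -492.58  111.24] rot deg [-0.02 -0.01  0.34]
```

```bash
python3 -m handwheel '[{"translation":[-17,-35,8],"rotation":[0,0,0]},{"translation":[-17,-35,8],"rotation":[0,0,0]},{"translation":[-17,-35,8],"rotation":[0,0,0]},{"translation":[-17,-35,8],"rotation":[0,0,0]},{"translation":[-17,-35,8],"rotation":[0,0,0]},{"translation":[-17,-35,8],"rotation":[0,0,0]},{"translation":[-17,-35,8],"rotation":[0,0,0]},{"translation":[-17,-35,8],"rotation":[0,0,0]},{"translation":[-17,-35,8],"rotation":[0,0,0]},{"translation":[-17,-35,8],"rotation":[0,0,0]},{"translation":[-17,-35,8],"rotation":[0,0,0]},{"translation":[-17,-35,8],"rotation":[0,0,0]},{"translation":[-17,-35,8],"rotation":[0,0,0]},{"translation":[-17,-35,8],"rotation":[0,0,0]},{"translation":[0,0,0],"rotation":[0,-5,0]},{"translation":[0,0,0],"rotation":[0,-5,0]}]' 1
python3 - <<'E'
from h import *
go([.412,.145,.02],10)
c=robot.capture("top"); crop(c,(170,120,370,300),4,"top1.png")
c=robot.capture("wrist"); cv2.imwrite("pics/w1.png",c["image"])
c=robot.capture("scene"); crop(c,(290,120,530,300),3.3,"scene1.png")
E
```

```text
t: 1.83
ee_pos: [0.4109, 0.1439, 0.1188]
tool_rot: [[-0.984, -0.019, 0.176], [-0.019, 1.0, 0.003], [-0.176, -0.0, -0.984]]
wrist_force: [-0.6, 0.1, -0.3]
opening: 1.003
t 1.83 shift mm [16.24  1.13 97.5 ] rot deg [-0.07  0.12 -0.29]
```

View pics/top1.png

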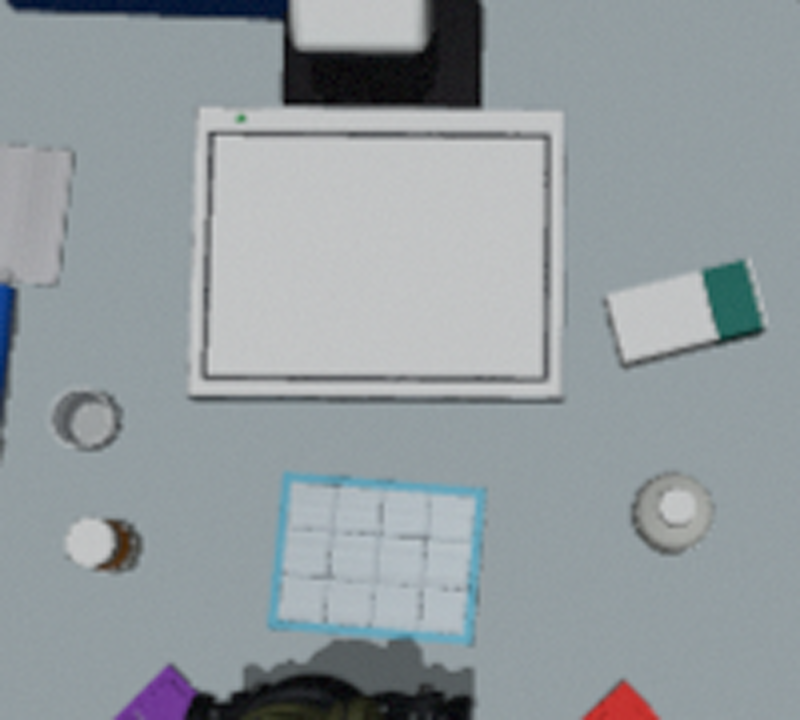

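View pics/w1.png

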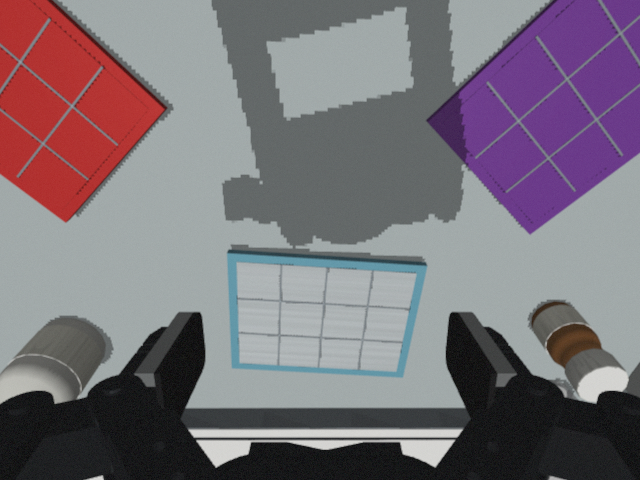

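View pics/scene1.png

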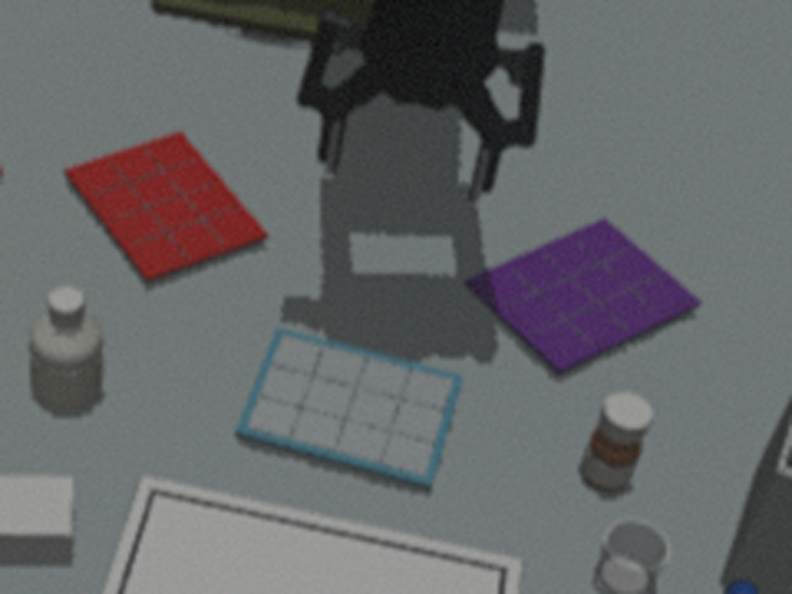

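The wrist view shows both open fingers straddling the card's rear edge, with the card centred between them and clear of the red and purple cards. The next move is down behind the rear edge.

```bash
python3 -m handwheel '[{"translation":[5,0,28],"rotation":[0,0,0]},{"translation":[5,0,28],"rotation":[0,0,0]},{"translation":[5,0,28],"rotation":[0,0,0]},{"translation":[4,0,27],"rotation":[0,0,0]},{"translation":[0,0,6],"rotation":[0,0,0]},{"translation":[0,0,0],"rotation":[0,0,0]}]' 1
python3 - <<'E'
from h import *
go([.412,.146,-.0095],10)
c=robot.capture("scene"); crop(c,(340,120,460,220),6.5,"scene2.png")
E
```

```text
t: 2.48
ee_pos: [0.4095, 0.1466, -0.001]
tool_rot: [[-0.985, -0.026, 0.168], [-0.026, 1.0, 0.003], [-0.168, -0.001, -0.986]]
wrist_force: [-0.1, -0.6, 0.2]
opening: 0.997
t 2.48 shift mm [-1.01 -0.7   8.82] rot deg [-0.04 -0.32  0.15]
```

View pics/scene2.png

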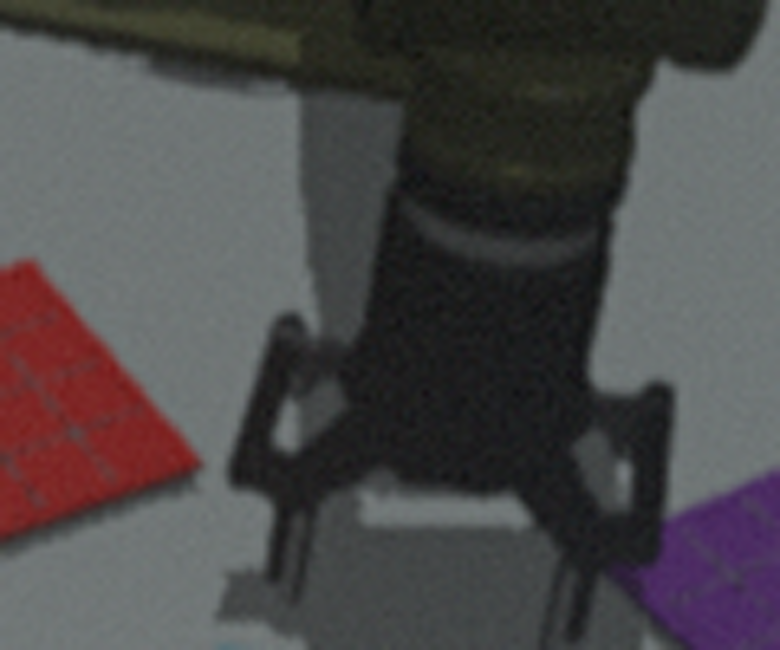

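```bash
python3 -m handwheel '[{"translation":[1,0,3],"rotation":[0,0,0]},{"translation":[0,0,2],"rotation":[0,0,0]},{"translation":[0,0,1.5],"rotation":[0,0,0]},{"translation":[0,0,0],"rotation":[0,0,0]}]' 1
python3 - <<'E'
from h import *
go([.412,.146,-.0095],10); print(robot.observe()["wrist_force"])
E
```

```text
t: 2.87
ee_pos: [0.4116, 0.1468, -0.0049]
tool_rot: [[-0.984, -0.026, 0.175], [-0.025, 1.0, 0.005], [-0.175, 0.0, -0.985]]
wrist_force: [-0.5, -0.6, -0.3]
opening: 0.999
t 2.87 shift mm [ 0.47 -0.76  4.55] rot deg [0.03 0.09 0.09]
[-0.48 -0.58 -0.29]
```

```bash
python3 -m handwheel '[{"translation":[0,0,2],"rotation":[0,0,0]},{"translation":[0,0,1.5],"rotation":[0,0,0]},{"translation":[0,0,0],"rotation":[0,0,0]},{"translation":[0,0,0],"rotation":[0,0,0]}]' 1
python3 - <<'E'
from h import *
for i in range(2):
    go([.412,.146,-.0095],10); print(robot.observe()["wrist_force"])
    c=robot.capture("wrist")
cv2.imwrite("pics/w3.png",c["image"])
E
```

```text
t: 3.2
ee_pos: [0.4115, 0.1465, -0.0093]
tool_rot: [[-0.985, -0.025, 0.173], [-0.025, 1.0, 0.004], [-0.173, -0.0, -0.985]]
wrist_force: [-0.3, -0.3, -0.1]
opening: 1.0
t 3.2 shift mm [-0.49 -0.51  0.26] rot deg [ 0.01 -0.02  0.08]
[-0.34 -0.34 -0.13]
t 3.25 shift mm [-0.44 -0.54  0.31] rot deg [ 0.01 -0.01  0.08]
[-0.36  0.87  0.28]
```

View pics/w3.png

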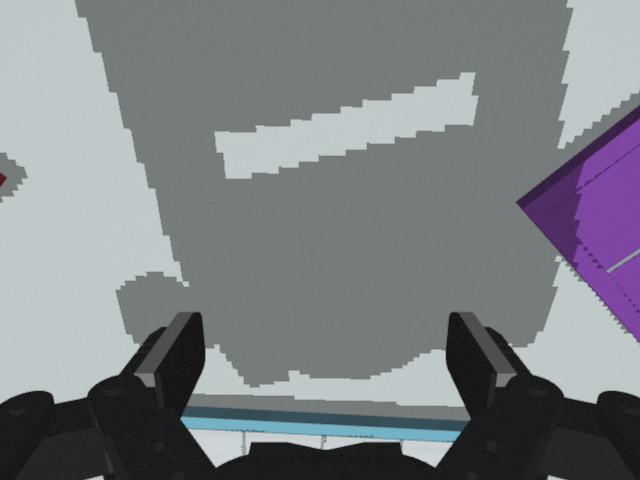

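```bash
python3 -m handwheel '[{"translation":[-9.85,0,1.74],"rotation":[0,0,0]},{"translation":[-9.85,0,1.74],"rotation":[0,0,0]},{"translation":[-7.88,0,1.39],"rotation":[0,0,0]},{"translation":[-7.88,0,1.39],"rotation":[0,0,0]},{"translation":[-7.88,0,1.39],"rotation":[0,0,0]},{"translation":[-7.88,0,1.39],"rotation":[0,0,0]},{"translation":[-5.91,0,1.04],"rotation":[0,0,0]},{"translation":[-5.91,0,1.04],"rotation":[0,0,0]},{"translation":[0,0,0],"rotation":[0,0,0]}]' 1
python3 - <<'E'
from h import *
go([.484,.1465,-.0095],10); print(robot.observe()["wrist_force"])
c=robot.capture("top"); crop(c,(170,120,370,300),4,"top4.png")
c=robot.capture("scene"); crop(c,(340,170,460,270),6.5,"scene4.png")
E
```

```text
t: 4.05
ee_pos: [0.4771, 0.1483, -0.0089]
tool_rot: [[-0.984, -0.025, 0.175], [-0.025, 1.0, 0.005], [-0.175, 0.0, -0.985]]
wrist_force: [0.1, 0.6, 1.2]
opening: 1.003
t 4.05 shift mm [-6.68 -1.95  1.82] rot deg [0.02 0.08 0.07]
[0.06 0.58 1.22]
```

View pics/top4.png

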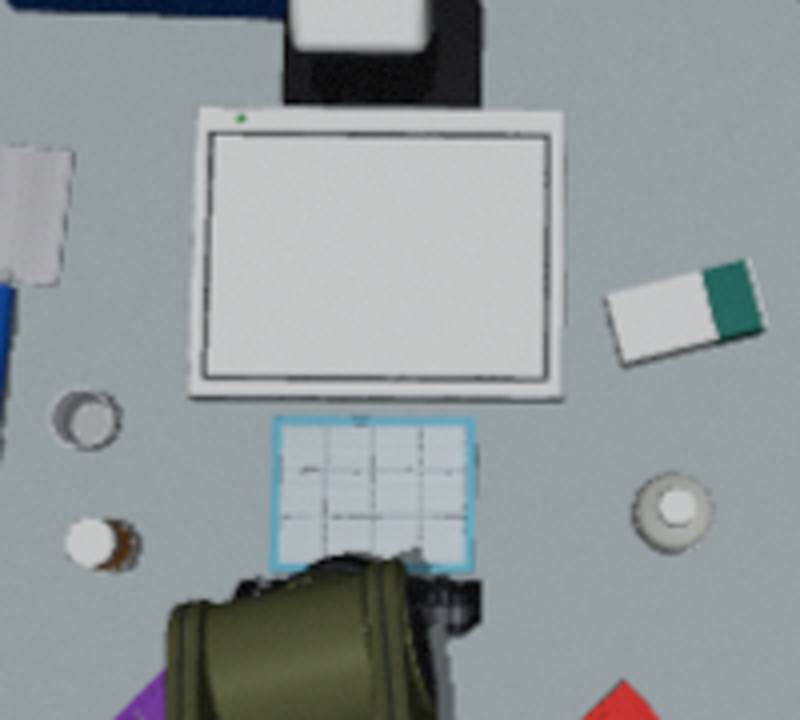

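View pics/scene4.png

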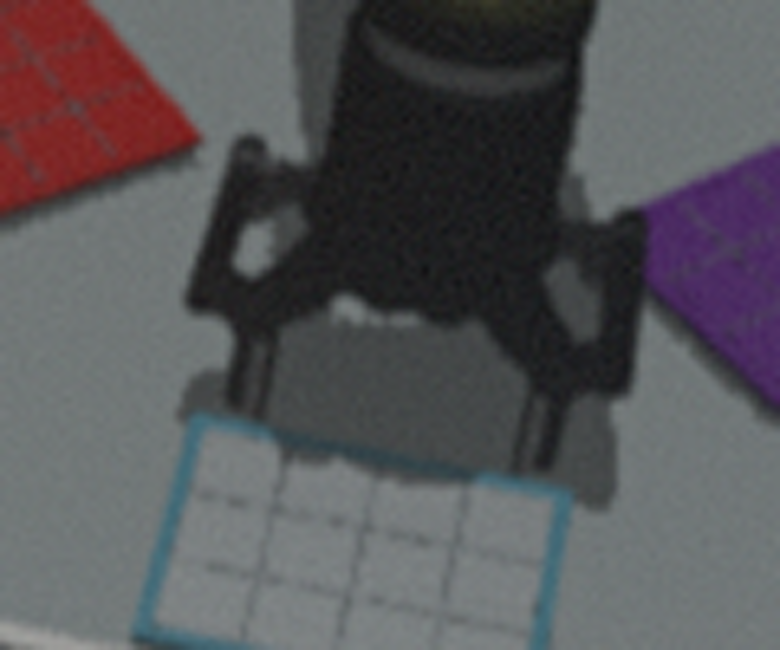

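The card is now square to the pad with its front edge at crop row 418, and the pad edge is at row 396, so the gap is about 13 mm. Both fingertips are on the rear edge.

```bash
python3 -m handwheel '[{"translation":[-4.92,0,0.87],"rotation":[0,0,0]},{"translation":[-3.94,0,0.7],"rotation":[0,0,0]},{"translation":[0,0,0],"rotation":[0,0,0]}]' 1|grep -v rot
for i in 1; do :; done
python3 -m handwheel '[{"translation":[-1.97,0,0.35],"rotation":[0,0,0]},{"translation":[0,0,0],"rotation":[0,0,0]}]' 1 |grep -v rot
python3 -m handwheel '[{"translation":[-1.97,0,0.35],"rotation":[0,0,0]},{"translation":[0,0,0],"rotation":[0,0,0]}]' 1 |grep -v rot
python3 - <<'E'
from h import *
c=robot.capture("top"); crop(c,(220,200,310,270),8,"top5.png")
E
```

```text
t: 4.4
ee_pos: [0.4854, 0.1485, -0.0089]
wrist_force: [-0.8, -0.0, 0.9]
opening: 0.999
t: 4.57
ee_pos: [0.4868, 0.1485, -0.0091]
wrist_force: [-0.2, 0.2, -0.8]
opening: 1.001
t: 4.73
ee_pos: [0.4887, 0.1485, -0.0092]
wrist_force: [0.1, -0.5, -1.2]
opening: 1.001
```

View pics/top5.png

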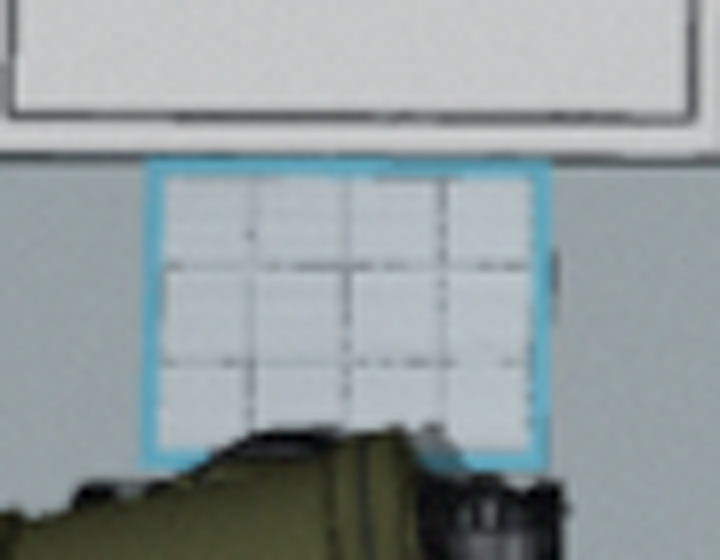

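The card's front edge (crop row 160) is almost touching the pad's front face. I'll take small steps until the force rises.

```bash
python3 -m handwheel '[{"translation":[-0.98,0,0.17],"rotation":[0,0,0]},{"translation":[0,0,0],"rotation":[0,0,0]}]' 1|grep -v rot
python3 -m handwheel '[{"translation":[-0.98,0,0.17],"rotation":[0,0,0]},{"translation":[0,0,0],"rotation":[0,0,0]}]' 1 |grep -v rot
python3 -m handwheel '[{"translation":[-0.98,0,0.17],"rotation":[0,0,0]},{"translation":[0,0,0],"rotation":[0,0,0]}]' 1 |grep -v rot
```

```text
t: 4.95
ee_pos: [0.4889, 0.1485, -0.0094]
wrist_force: [-5.4, 1.5, 3.6]
opening: 1.0
t: 5.12
ee_pos: [0.4889, 0.1485, -0.0097]
wrist_force: [-8.1, 0.9, 6.3]
opening: 1.0
t: 5.28
ee_pos: [0.489, 0.1485, -0.01]
wrist_force: [-11.4, -0.3, 9.6]
opening: 1.003
```

The card is against the pad at 11 N. The next step is lifting the rear edge by friction along the arc.

```bash
python3 -m handwheel '[{"translation":[-0.5,0,-3],"rotation":[0,0,0]},{"translation":[-0.6,0,-3],"rotation":[0,0,0]},{"translation":[-0.7,0,-3],"rotation":[0,0,0]},{"translation":[0,0,0],"rotation":[0,0,0]}]' 1|grep -v rot
python3 - <<'E'
from h import *
c=robot.capture("scene"); crop(c,(340,180,460,280),6.5,"scene6.png")
c=robot.capture("wrist"); cv2.imwrite("pics/w6.png",c["image"])
E
```

```text
t: 5.62
ee_pos: [0.489, 0.1485, -0.0015]
wrist_force: [-6.3, 0.7, -0.2]
opening: 1.005
```

View pics/scene6.png

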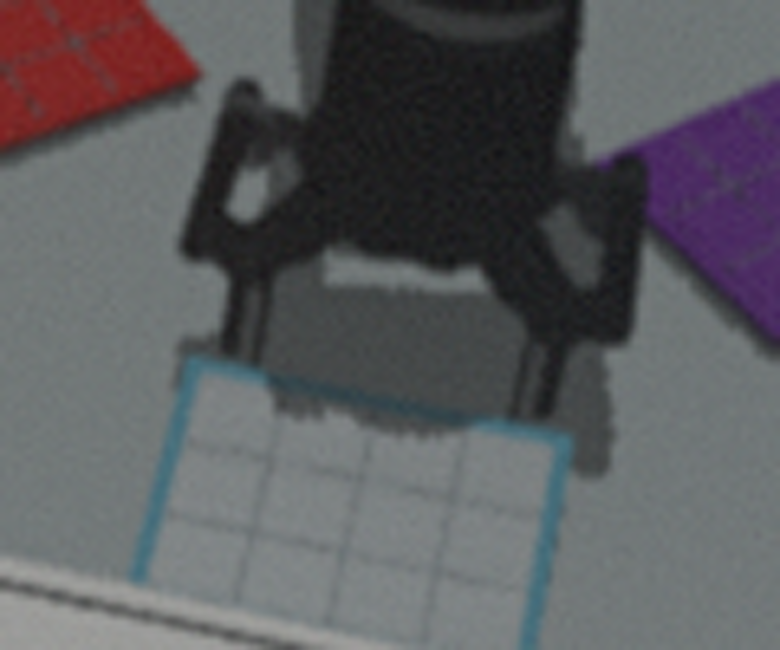

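View pics/w6.png

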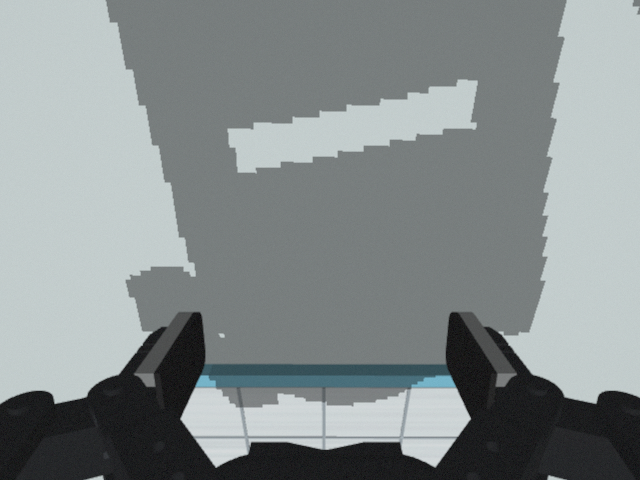

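```bash
python3 -m handwheel '[{"translation":[-1.1,0,-3],"rotation":[0,0,0]},{"translation":[-1.2,0,-3],"rotation":[0,0,0]},{"translation":[-1.3,0,-3],"rotation":[0,0,0]},{"translation":[0,0,0],"rotation":[0,0,0]}]' 1|grep -v rot
python3 - <<'E'
from h import *
c=robot.capture("scene"); crop(c,(340,180,460,280),6.5,"scene7.png")
c=robot.capture("wrist"); cv2.imwrite("pics/w7.png",c["image"])
E
```

```text
t: 6.05
ee_pos: [0.4899, 0.1485, 0.0074]
wrist_force: [-9.1, 1.3, 0.2]
opening: 1.0
```

View pics/scene7.png

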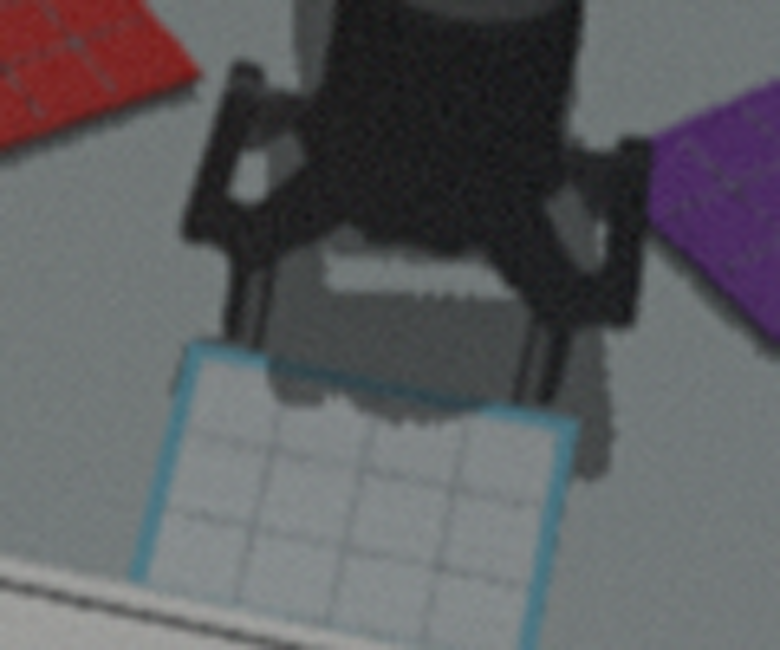

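View pics/w7.png

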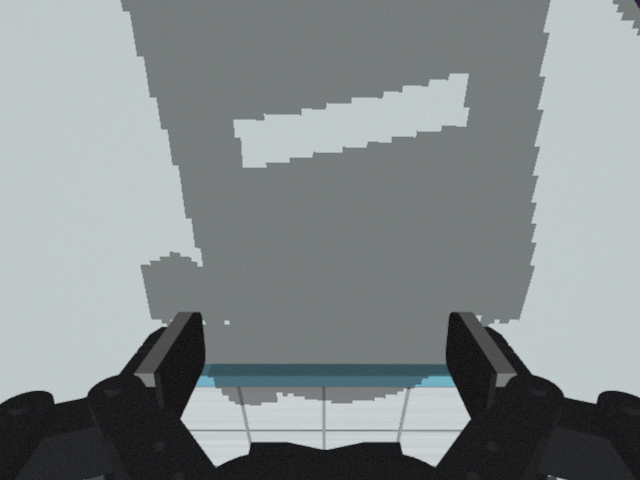

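The lift works. The card's rear edge stays in the same wrist rows (365–388) while the fingers rise, so it moves with the fingertips. I'll compute the rest of the arc.

```bash
cat >> h.py <<'E'
def arc(th0,th1,a0,a1,n,px=0,s=16,f=11,L=100):
    def tcp(th,a):
        th,a=np.radians([th,a]); con=np.array([-L*np.cos(th),L*np.sin(th)])
        X=np.array([-np.cos(a),-np.sin(a)]);Z=np.array([np.sin(a),-np.cos(a)])
        return con-(X*(-f)+Z*(-s))
    for k in range(n):
        u,v=k/n,(k+1)/n
        a=a0+(a1-a0)*u; d=tcp(th0+(th1-th0)*v,a0+(a1-a0)*v)-tcp(th0+(th1-th0)*u,a)
        d[0]+=px/n; am=np.radians(a)
        print("tx %.1f tz %.1f ry %.1f"%(-d[0]*np.cos(am)-d[1]*np.sin(am),d[0]*np.sin(am)-d[1]*np.cos(am),-(a1-a0)/n))
E
python3 -c "
from h import *
arc(10,30,10,28,8)"
```

```text
tx -2.2 tz -3.6 ry -2.2
tx -2.5 tz -3.5 ry -2.2
tx -2.9 tz -3.3 ry -2.2
tx -3.2 tz -3.1 ry -2.2
tx -3.5 tz -2.9 ry -2.2
tx -3.7 tz -2.7 ry -2.2
tx -4.0 tz -2.4 ry -2.2
tx -4.2 tz -2.1 ry -2.2
```

```bash
python3 -m handwheel '[{"translation":[-2.2,0,-3.6],"rotation":[0,-2.2,0]},{"translation":[-2.5,0,-3.5],"rotation":[0,-2.2,0]},{"translation":[-2.9,0,-3.3],"rotation":[0,-2.2,0]},{"translation":[-3.2,0,-3.1],"rotation":[0,-2.2,0]},{"translation":[0,0,0],"rotation":[0,0,0]}]' 1
python3 - <<'E'
from h import *
c=robot.capture("scene"); crop(c,(340,160,460,260),6.5,"scene8.png")
c=robot.capture("wrist"); cv2.imwrite("pics/w8.png",c["image"])
E
```

```text
t: 6.57
ee_pos: [0.4963, 0.1486, 0.0221]
tool_rot: [[-0.949, -0.025, 0.314], [-0.024, 1.0, 0.007], [-0.314, -0.001, -0.949]]
wrist_force: [-13.0, 1.5, 3.3]
opening: 0.999
```

View pics/scene8.png

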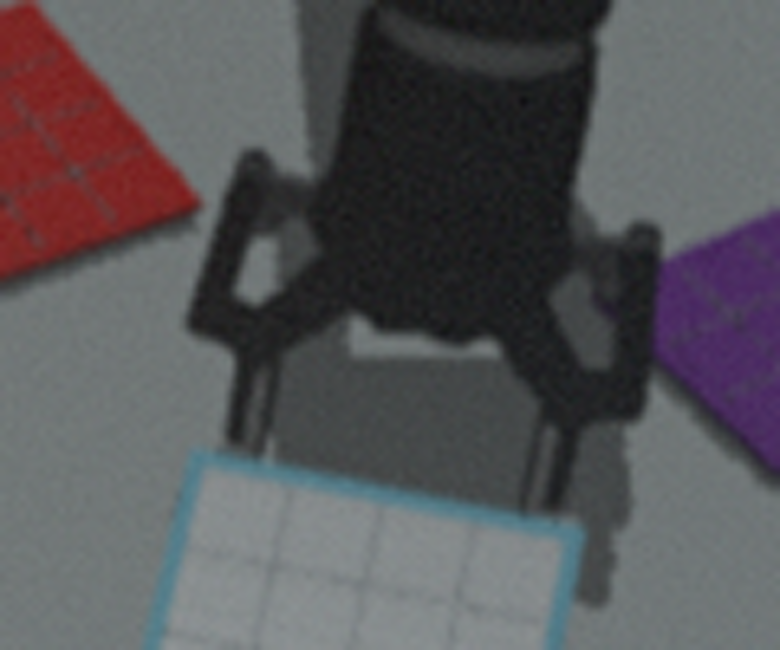

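View pics/w8.png

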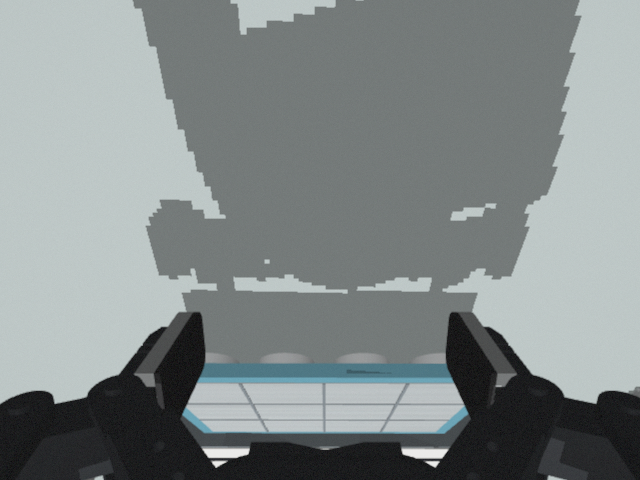

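The pockets are now visible below the rising rear edge (wrist view, row 357) and the contact is holding, so I continue.

```bash
python3 -m handwheel '[{"translation":[-3.4,0,-2.9],"rotation":[0,-2.2,0]},{"translation":[-3.6,0,-2.7],"rotation":[0,-2.2,0]},{"translation":[-3.8,0,-2.4],"rotation":[0,-2.2,0]},{"translation":[-4,0,-2.1],"rotation":[0,-2.2,0]},{"translation":[0,0,0],"rotation":[0,0,0]}]' 1
python3 - <<'E'
from h import *
c=robot.capture("scene"); crop(c,(340,160,460,260),6.5,"scene9.png")
c=robot.capture("wrist"); cv2.imwrite("pics/w9.png",c["image"])
arc(30,65,28,60,10)
E
```

```text
t: 7.08
ee_pos: [0.5052, 0.1487, 0.036]
tool_rot: [[-0.891, -0.025, 0.453], [-0.023, 1.0, 0.01], [-0.453, -0.002, -0.891]]
wrist_force: [-22.9, 1.7, 11.0]
opening: 1.0
tx -6.2 tz -2.5 ry -3.2
tx -6.5 tz -1.9 ry -3.2
tx -6.8 tz -1.2 ry -3.2
tx -6.9 tz -0.5 ry -3.2
tx -7.0 tz 0.2 ry -3.2
tx -7.0 tz 0.9 ry -3.2
tx -6.9 tz 1.6 ry -3.2
tx -6.8 tz 2.3 ry -3.2
tx -6.5 tz 3.0 ry -3.2
tx -6.2 tz 3.6 ry -3.2
```

View pics/scene9.png

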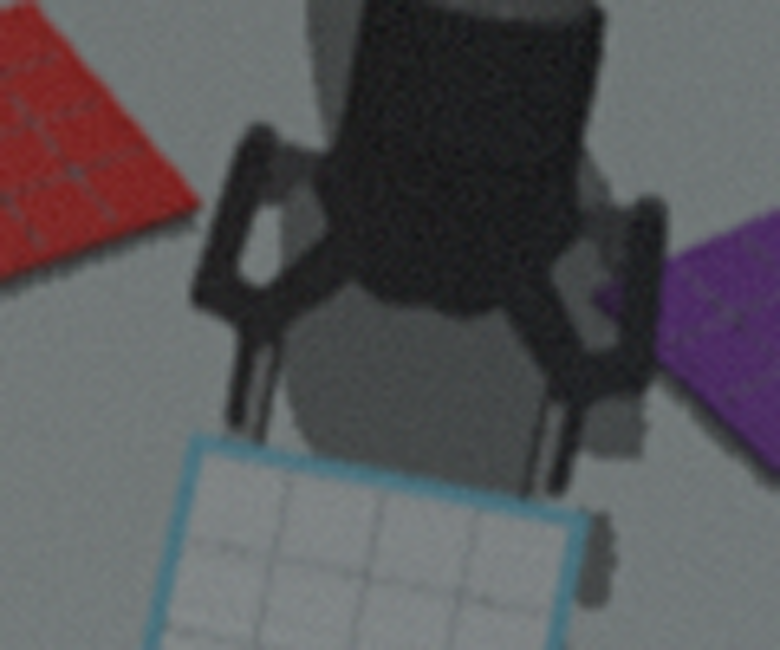

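View pics/w9.png

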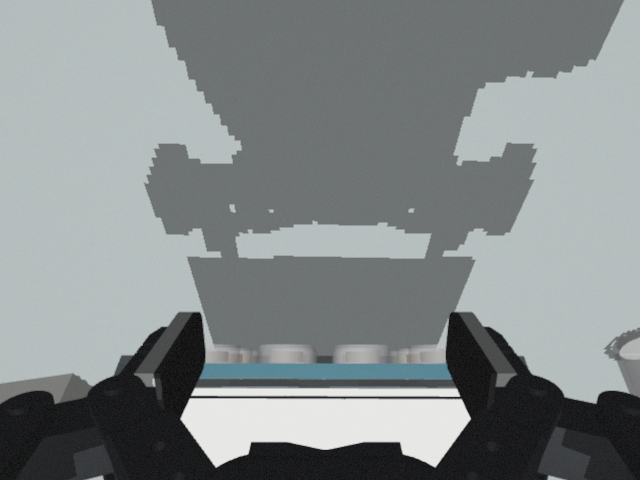

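```bash
python3 -c "
from h import *
arc(28,48,27,47,6,px=-4.5)"
```

```text
tx -5.1 tz -2.9 ry -3.3
tx -5.5 tz -2.4 ry -3.3
tx -5.8 tz -1.8 ry -3.3
tx -6.0 tz -1.2 ry -3.3
tx -6.2 tz -0.5 ry -3.3
tx -6.2 tz 0.1 ry -3.3
```

```bash
python3 -m handwheel '[{"translation":[-5.1,0,-2.9],"rotation":[0,-3.3,0]},{"translation":[-5.5,0,-2.4],"rotation":[0,-3.3,0]},{"translation":[-5.8,0,-1.8],"rotation":[0,-3.3,0]},{"translation":[0,0,0],"rotation":[0,0,0]}]' 1|grep -v rot
python3 -m handwheel '[{"translation":[-6,0,-1.2],"rotation":[0,-3.3,0]},{"translation":[-6.2,0,-0.5],"rotation":[0,-3.3,0]},{"translation":[-6.2,0,0],"rotation":[0,-3.3,0]},{"translation":[0,0,0],"rotation":[0,0,0]}]' 1
python3 - <<'E'
from h import *
c=robot.capture("scene"); crop(c,(330,150,450,250),6.5,"scene10.png")
c=robot.capture("wrist"); cv2.imwrite("pics/w10.png",c["image"])
E
```

```text
t: 7.52
ee_pos: [0.5199, 0.1496, 0.0536]
wrist_force: [-0.2, 0.4, -0.4]
opening: 1.002
t: 7.85
ee_pos: [0.5241, 0.163, 0.0907]
tool_rot: [[-0.695, -0.005, 0.719], [-0.021, 1.0, -0.013], [-0.718, -0.024, -0.695]]
wrist_force: [0.4, -0.3, -0.4]
opening: 1.001
```

View pics/scene10.png

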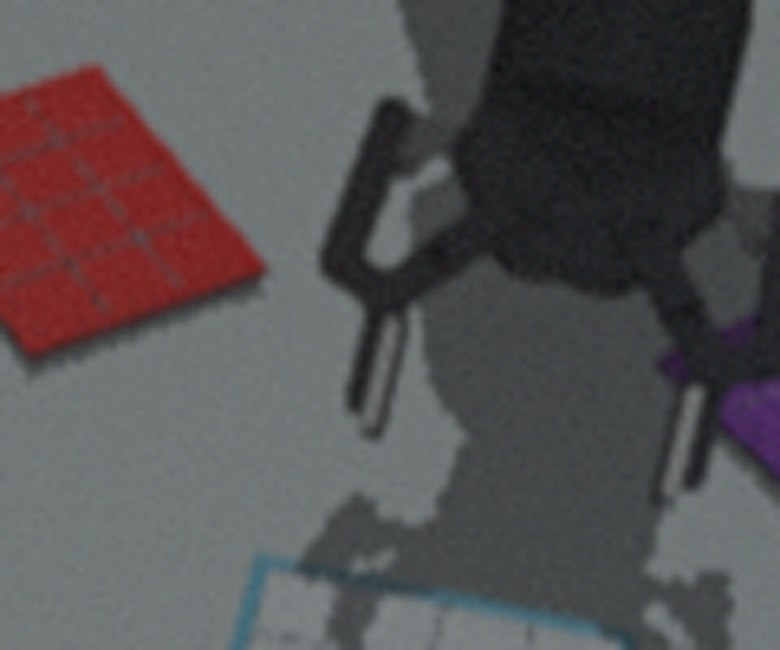

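View pics/w10.png

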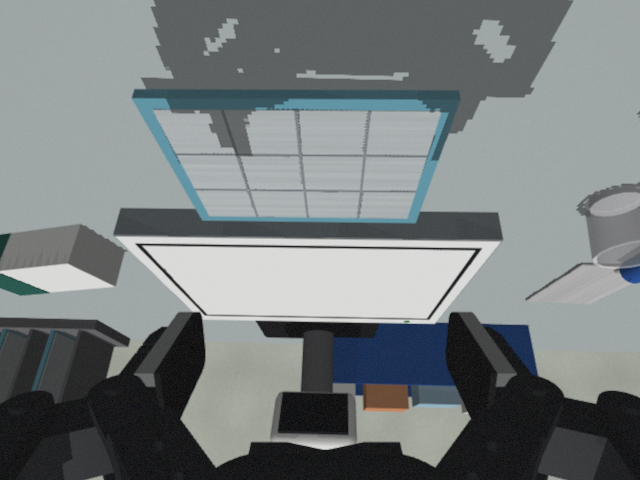

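The card slipped back down and lies flat against the pad (wrist view, front edge at row 220). The arm also deviated in y, so I'll check the joints.

Run:
```python
from h import *
np.set_printoptions(precision=3,suppress=True)
s=robot.observe(); print(s["t"],s["qpos"],s["qd"],s["ee_pos"])
go([.5,.148,.09],46)
```

```text
7.95 [ 0.324 -0.275  2.437 -0.868  0.321 -0.517] [-0.013  0.01  -0.002  0.005  0.001  0.006] [0.524 0.162 0.089]
t 7.95 shift mm [ 16.58 -14.22 -17.29] rot deg [-1.77 -0.29  0.18]
```

Joint 5 reached its lower limit of 0.32, so forward tilt near the robot is limited to roughly 40°. I'll use the wrist camera geometry to work out where on the fingers the card edge sat, which is row 365–375 in w7.

Run:
```python
from h import *
np.set_printoptions(precision=1,suppress=True)
c=robot.capture("wrist"); s=robot.observe()
for sy in (0,42.5):
  for b in (0,5,10,13,16,19,22):
    print(sy,b,proj(c,s["ee_pos"]+s["tool_rot"]@(np.array([-11,sy,-b])/1000)),proj(c,s["ee_pos"]+s["tool_rot"]@(np.array([11,sy,-b])/1000)))
print(s["tool_rot"].T@(c["position"]-s["ee_pos"])*1000)
P,b=card(c,.012,(120,80,480,230)); print(P,b)
```

```text
0 0 [327.7 338.2] [327.8 286.5]
0 5 [327.8 345.2] [327.9 292.2]
0 10 [327.9 352.6] [328.  298.2]
0 13 [327.9 357.3] [328.1 302. ]
0 16 [328.  362.2] [328.1 306. ]
0 19 [328.  367.3] [328.2 310.2]
0 22 [328.1 372.5] [328.3 314.5]
42.5 0 [436.5 338.2] [441.2 286.5]
42.5 5 [439.8 345.2] [444.8 292.2]
42.5 10 [443.4 352.7] [448.7 298.3]
42.5 13 [445.7 357.4] [451.2 302.1]
42.5 16 [448.  362.2] [453.8 306.1]
42.5 19 [450.4 367.3] [456.4 310.2]
42.5 22 [452.9 372.6] [459.2 314.5]
[  75.5   -1.  -143.6]
[[0.6 0.  0. ]
 [0.5 0.1 0. ]
 [0.5 0.2 0. ]
 [0.6 0.2 0. ]] [[132.5 222.9]
 [133.   89.8]
 [460.   91.2]
 [459.5 224.2]]
```

Run:
```python
from h import *
c=robot.capture("wrist"); im=cv2.convertScaleAbs(c["image"],alpha=2.5,beta=30)
im=im[295:415,430:560]; cv2.imwrite("pics/w11.png",cv2.resize(im,None,fx=5,fy=5,interpolation=cv2.INTER_CUBIC))
c=robot.capture("scene"); im=cv2.convertScaleAbs(c["image"],alpha=2,beta=20)[160:240,370:460]
cv2.imwrite("pics/s11.png",cv2.resize(im,None,fx=7,fy=7,interpolation=cv2.INTER_CUBIC))
```

```text
(no output)
```

View pics/w11.png

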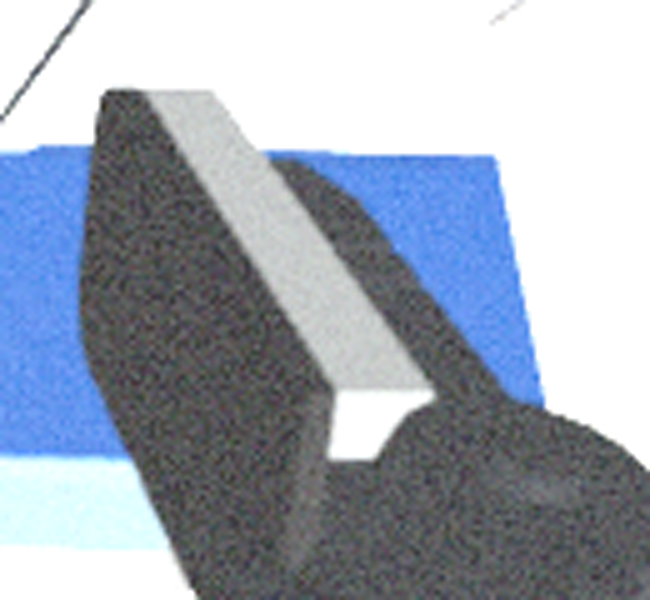

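View pics/s11.png

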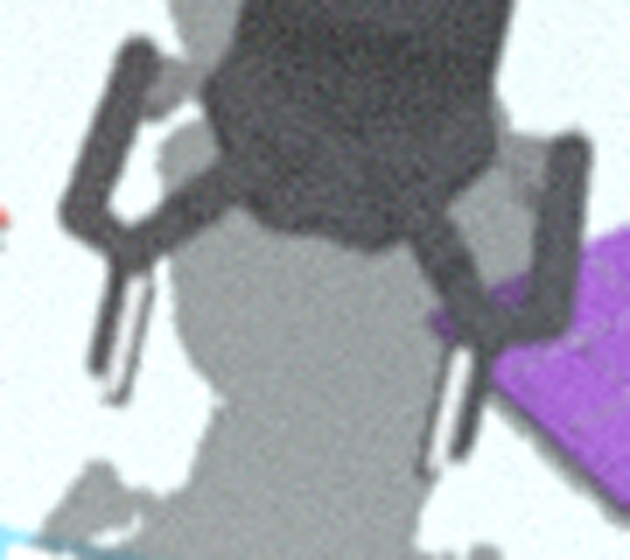

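The pad tip sits about 17 mm behind the TCP when open, so the tips were about 4 mm higher than I assumed and barely under the card edge. I'll retract, straighten up and retry with the tips lower.

```bash
python3 -m handwheel '[{"translation":[5,0,-10],"rotation":[0,6.6,0]},{"translation":[5,0,-10],"rotation":[0,6.6,0]},{"translation":[5,0,-10],"rotation":[0,6.6,0]},{"translation":[8,0,-5],"rotation":[0,6.6,0]},{"translation":[8,0,0],"rotation":[0,6.6,0]},{"translation":[8,0,0],"rotation":[0,6.6,0]},{"translation":[8,0,0],"rotation":[0,7,0]},{"translation":[0,0,0],"rotation":[0,0,0]}]' 1 |grep -v force
python3 - <<'E'
from h import *
go([.471,.1465,.02],0)
c=robot.capture("top"); crop(c,(220,200,310,270),8,"top12.png")
E
```

```text
t: 8.77
ee_pos: [0.473, 0.1581, 0.0928]
tool_rot: [[-0.997, 0.012, 0.075], [0.009, 0.999, -0.033], [-0.076, -0.032, -0.997]]
opening: 1.001
t 8.77 shift mm [ 7.41 -9.3  72.76] rot deg [-1.92  4.31 -1.97]
```

View pics/top12.png

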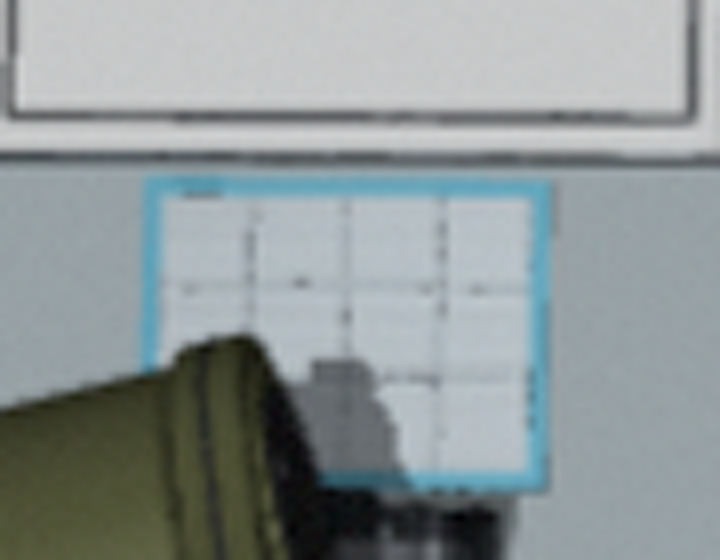

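```bash
python3 -m handwheel '[{"translation":[2,-3,10],"rotation":[-1.9,4.3,-2]},{"translation":[2,-4,20],"rotation":[0,0,0]},{"translation":[2,-4,20],"rotation":[0,0,0]},{"translation":[0,0,0],"rotation":[0,0,0]}]' 1 |grep -v force
python3 -c "
from h import *
go([.468,.147,-.010],0)"
```

```text
t: 9.15
ee_pos: [0.4611, 0.1453, 0.0373]
tool_rot: [[-1.0, -0.025, -0.006], [-0.025, 1.0, -0.004], [0.006, -0.004, -1.0]]
opening: 1.0
t 9.15 shift mm [-7.22  1.7  47.21] rot deg [-0.22 -0.33  0.07]
```

```bash
python3 -m handwheel '[{"translation":[-1,0.5,20],"rotation":[0,0,0]},{"translation":[-2,0.5,18],"rotation":[0,0,0]},{"translation":[-2,0.5,8],"rotation":[0,0,0]},{"translation":[0,0,0],"rotation":[0,0,0]}]' 1 |grep -v rot
python3 -m handwheel '[{"translation":[0,0,1.5],"rotation":[0,0,0]},{"translation":[0,0,0],"rotation":[0,0,0]}]' 1 |grep -v rot
python3 -m handwheel '[{"translation":[0,0,1.5],"rotation":[0,0,0]},{"translation":[0,0,0],"rotation":[0,0,0]}]' 1 |grep -v rot
```

```text
t: 9.48
ee_pos: [0.4687, 0.148, -0.0056]
wrist_force: [-0.7, -0.1, -0.1]
opening: 0.997
t: 9.65
ee_pos: [0.4709, 0.1484, -0.0046]
wrist_force: [0.8, -0.2, -0.1]
opening: 0.999
t: 9.82
ee_pos: [0.4709, 0.1483, -0.0063]
wrist_force: [0.5, 0.6, -0.0]
opening: 0.999
```

```bash
python3 -m handwheel '[{"translation":[0,0,2],"rotation":[0,0,0]},{"translation":[0,0,1.5],"rotation":[0,0,0]},{"translation":[0,0,0],"rotation":[0,0,0]}]' 1 |grep -v rot
python3 -m handwheel '[{"translation":[0,0,1.5],"rotation":[0,0,0]},{"translation":[0,0,0],"rotation":[0,0,0]}]' 1 |grep -v rot
python3 -m handwheel '[{"translation":[0,0,1.5],"rotation":[0,0,0]},{"translation":[0,0,0],"rotation":[0,0,0]}]' 1 |grep -v rot
python3 -m handwheel '[{"translation":[0,0,1.5],"rotation":[0,0,0]},{"translation":[0,0,0],"rotation":[0,0,0]}]' 1 |grep -v rot
```

```text
t: 10.07
ee_pos: [0.4701, 0.148, -0.0108]
wrist_force: [0.2, -0.6, -0.0]
opening: 0.999
t: 10.23
ee_pos: [0.4701, 0.148, -0.0124]
wrist_force: [-1.1, -0.2, -0.1]
opening: 1.001
t: 10.4
ee_pos: [0.4705, 0.1481, -0.0131]
wrist_force: [-2.5, -0.5, 4.8]
opening: 0.999
t: 10.57
ee_pos: [0.4705, 0.1481, -0.0132]
wrist_force: [-7.6, -4.1, 15.9]
opening: 1.001
```

The tips touch the counter at TCP z = −0.013. I raise them 2 mm, push the card back against the pad, and then lift with a low preload, because the last slip was stored spring energy.

```bash
python3 -m handwheel '[{"translation":[0,0,-4],"rotation":[0,0,0]},{"translation":[-4,0,0],"rotation":[0,0,0]},{"translation":[-4,0,0],"rotation":[0,0,0]},{"translation":[-3,0,0],"rotation":[0,0,0]},{"translation":[0,0,0],"rotation":[0,0,0]}]' 1 |grep -v rot
python3 -m handwheel '[{"translation":[-1.5,0,0],"rotation":[0,0,0]},{"translation":[0,0,0],"rotation":[0,0,0]}]' 1 |grep -v rot
python3 -m handwheel '[{"translation":[-1.5,0,0],"rotation":[0,0,0]},{"translation":[0,0,0],"rotation":[0,0,0]}]' 1 |grep -v rot
```

```text
t: 10.98
ee_pos: [0.4819, 0.1483, -0.0113]
wrist_force: [-0.3, 0.1, 1.5]
opening: 0.997
t: 11.15
ee_pos: [0.4827, 0.1483, -0.0114]
wrist_force: [0.3, -0.8, 0.3]
opening: 0.997
t: 11.32
ee_pos: [0.4843, 0.1484, -0.0112]
wrist_force: [-0.4, 0.4, 1.0]
opening: 1.001
```

```bash
python3 -m handwheel '[{"translation":[-1.5,0,0],"rotation":[0,0,0]},{"translation":[0,0,0],"rotation":[0,0,0]}]' 1 |grep -v rot
python3 -m handwheel '[{"translation":[-1,0,0],"rotation":[0,0,0]},{"translation":[0,0,0],"rotation":[0,0,0]}]' 1 |grep -v rot
python3 -m handwheel '[{"translation":[-1,0,0],"rotation":[0,0,0]},{"translation":[0,0,0],"rotation":[0,0,0]}]' 1 |grep -v rot
python3 -c "
from h import *
arc(0,30,0,10,10)
c=robot.capture('wrist'); cv2.imwrite('pics/w13.png',c['image'])"
```

```text
t: 11.48
ee_pos: [0.4857, 0.1485, -0.0112]
wrist_force: [-0.7, 0.1, -0.5]
opening: 1.004
t: 11.65
ee_pos: [0.4857, 0.1485, -0.0113]
wrist_force: [-5.1, 1.5, 2.8]
opening: 1.0
t: 11.82
ee_pos: [0.4857, 0.1485, -0.0113]
wrist_force: [-8.8, 0.1, 7.3]
opening: 1.004
tx -0.4 tz -5.0 ry -1.0
tx -0.8 tz -5.0 ry -1.0
tx -1.1 tz -5.0 ry -1.0
tx -1.5 tz -4.9 ry -1.0
tx -1.9 tz -4.8 ry -1.0
tx -2.2 tz -4.7 ry -1.0
tx -2.5 tz -4.5 ry -1.0
tx -2.9 tz -4.4 ry -1.0
tx -3.2 tz -4.2 ry -1.0
tx -3.5 tz -4.0 ry -1.0
```

View pics/w13.png

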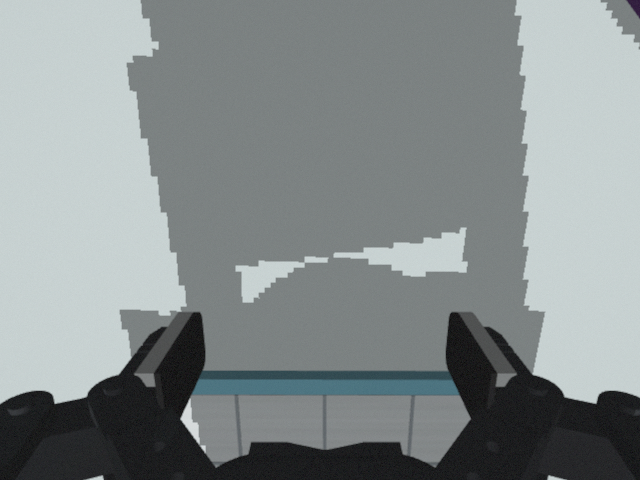

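The card is against the pad at 9 N. The lower edge of its rear side is at row 371, so the tips are about 5 mm below it. Now the lift.

```bash
python3 -m handwheel '[{"translation":[-0.3,0,-5],"rotation":[0,-1,0]},{"translation":[-0.7,0,-5],"rotation":[0,-1,0]},{"translation":[-1.1,0,-5],"rotation":[0,-1,0]},{"translation":[0,0,0],"rotation":[0,0,0]}]' 1 |grep -v rot
python3 -m handwheel '[{"translation":[-1.5,0,-4.9],"rotation":[0,-1,0]},{"translation":[-1.9,0,-4.8],"rotation":[0,-1,0]},{"translation":[0,0,0],"rotation":[0,0,0]}]' 1 |grep -v rot
python3 -c "
from h import *
c=robot.capture('wrist'); cv2.imwrite('pics/w14.png',c['image'])"
```

```text
t: 12.2
ee_pos: [0.4875, 0.1486, 0.0035]
wrist_force: [-4.1, 0.8, 0.2]
opening: 0.998
t: 12.45
ee_pos: [0.4899, 0.1486, 0.0132]
wrist_force: [-7.9, 0.5, 0.8]
opening: 1.001
```

View pics/w14.png

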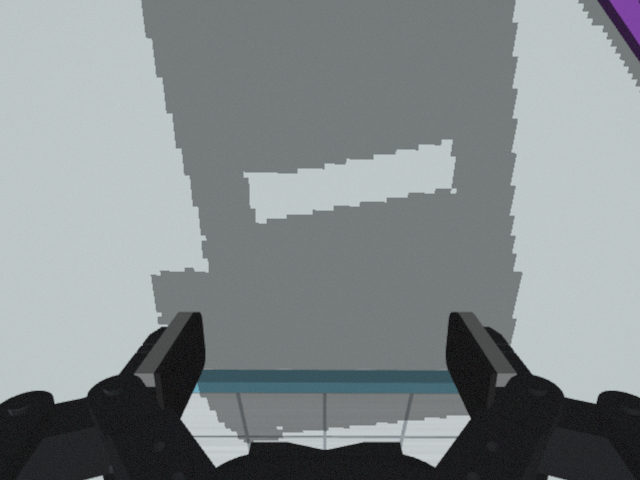

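The contact is unchanged (edge still at row 371) and the card is at about 14°. I continue.

```bash
python3 -m handwheel '[{"translation":[-2,0,-4.7],"rotation":[0,-1,0]},{"translation":[-2.3,0,-4.6],"rotation":[0,-1,0]},{"translation":[0,0,0],"rotation":[0,0,0]}]' 1 |grep -v rot
python3 -m handwheel '[{"translation":[-2.6,0,-4.5],"rotation":[0,-1,0]},{"translation":[-2.9,0,-4.3],"rotation":[0,-1,0]},{"translation":[0,0,0],"rotation":[0,0,0]}]' 1 |grep -v rot
python3 -c "
from h import *
arc(26,60,9,29,10,s=18)
c=robot.capture('wrist'); cv2.imwrite('pics/w15.png',c['image'])
print(robot.observe()['qpos'])"
```

```text
t: 12.75
ee_pos: [0.4934, 0.1487, 0.023]
wrist_force: [-8.4, 0.1, 1.9]
opening: 0.996
t: 13.0
ee_pos: [0.4981, 0.1489, 0.0327]
wrist_force: [-7.8, 0.4, 3.6]
opening: 1.002
tx -4.2 tz -4.4 ry -2.0
tx -4.6 tz -4.0 ry -2.0
tx -5.0 tz -3.6 ry -2.0
tx -5.4 tz -3.2 ry -2.0
tx -5.7 tz -2.7 ry -2.0
tx -6.0 tz -2.3 ry -2.0
tx -6.2 tz -1.7 ry -2.0
tx -6.4 tz -1.2 ry -2.0
tx -6.5 tz -0.7 ry -2.0
tx -6.5 tz -0.1 ry -2.0
[ 0.20302758 -0.03047782  2.17973145 -0.04001565  0.8419619  -1.36907377]
```

View pics/w15.png

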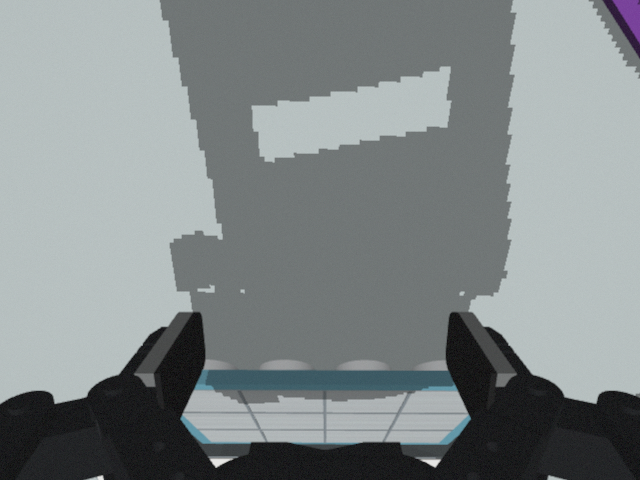

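```bash
python3 -m handwheel '[{"translation":[-4,0,-4.4],"rotation":[0,-2,0]},{"translation":[-4.3,0,-4.1],"rotation":[0,-2,0]},{"translation":[0,0,0],"rotation":[0,0,0]}]' 1 |grep -v rot
python3 -c "
from h import *
c=robot.capture('wrist'); cv2.imwrite('pics/w16.png',c['image'])"
```

```text
t: 13.3
ee_pos: [0.5064, 0.1493, 0.0431]
wrist_force: [0.2, 0.8, 0.2]
opening: 1.0
```

View pics/w16.png

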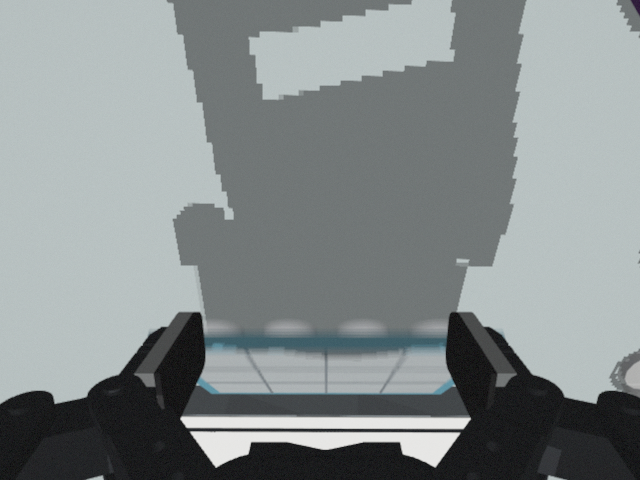

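The card dropped again, at about 28–30°. The cause is now clear: its front edge slides down the pad face once the push line exceeds the friction angle. That opens a gap of about 3 mm, which is more than my preload covers. Next try I'll hold the height there and push forward through that slip with a larger preload.

```bash
python3 -m handwheel '[{"translation":[15,0,0],"rotation":[0,4.5,0]},{"translation":[15,0,0],"rotation":[0,4.5,0]},{"translation":[12,0,0],"rotation":[0,4,0]},{"translation":[0,0,0],"rotation":[0,0,0]},{"translation":[0,0,0],"rotation":[0,0,0]}]' 1 |grep -v force
python3 - <<'E'
from h import *
go([.468,.147,-.0115],0)
c=robot.capture("top"); crop(c,(220,200,310,270),8,"top17.png")
E
```

```text
t: 13.77
ee_pos: [0.4665, 0.1481, 0.0365]
tool_rot: [[-1.0, -0.025, 0.004], [-0.026, 1.0, -0.002], [-0.004, -0.002, -1.0]]
opening: 1.001
t 13.77 shift mm [-1.3  -0.97 48.04] rot deg [-0.14  0.21  0.09]
```

View pics/top17.png

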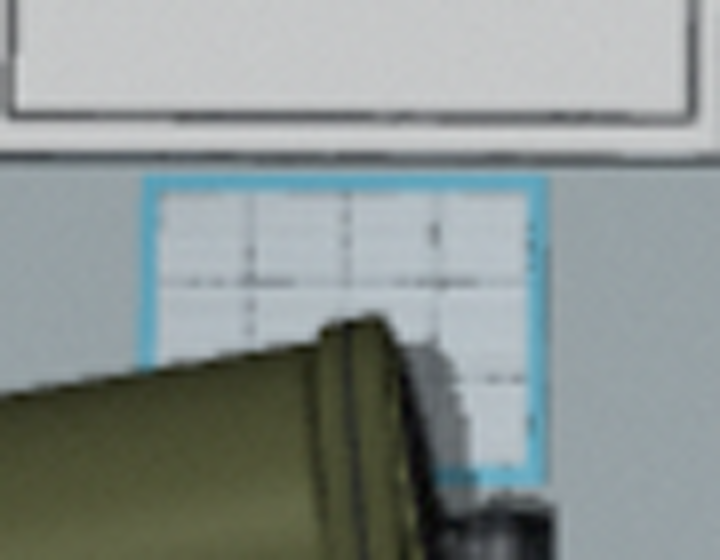

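```bash
python3 -m handwheel '[{"translation":[0,0,18],"rotation":[0,0,0]},{"translation":[0,0,18],"rotation":[0,0,0]},{"translation":[0,0,9],"rotation":[0,0,0]},{"translation":[0,0,0],"rotation":[0,0,0]},{"translation":[0,0,0],"rotation":[0,0,0]}]' 1 |grep -v rot
python3 -c "
from h import *
go([.486,.1475,-.0115],0)"
```

```text
t: 14.23
ee_pos: [0.4651, 0.1479, -0.009]
wrist_force: [0.7, 1.1, 0.6]
opening: 0.999
t 14.23 shift mm [-20.91  -0.91   2.55] rot deg [-0.15  0.03  0.1 ]
```

```bash
python3 -m handwheel '[{"translation":[-4,0,2.5],"rotation":[0,0,0]},{"translation":[-5,0,0],"rotation":[0,0,0]},{"translation":[-5,0,0],"rotation":[0,0,0]},{"translation":[-4,0,0],"rotation":[0,0,0]},{"translation":[-2.5,0,0],"rotation":[0,0,0]},{"translation":[0,0,0],"rotation":[0,0,0]}]' 1 |grep -v rot
python3 -m handwheel '[{"translation":[-2,0,0],"rotation":[0,0,0]},{"translation":[0,0,0],"rotation":[0,0,0]}]' 1 |grep -v rot
python3 -m handwheel '[{"translation":[-1,0,0],"rotation":[0,0,0]},{"translation":[0,0,0],"rotation":[0,0,0]}]' 1 |grep -v rot
```

```text
t: 14.73
ee_pos: [0.4857, 0.1485, -0.0109]
wrist_force: [-3.7, -0.1, 3.3]
opening: 1.0
t: 14.9
ee_pos: [0.4857, 0.1485, -0.0114]
wrist_force: [-9.3, -0.0, 9.1]
opening: 0.999
t: 15.07
ee_pos: [0.4857, 0.1484, -0.0114]
wrist_force: [-12.7, -0.0, 10.5]
opening: 1.004
```

```bash
python3 -m handwheel '[{"translation":[-0.3,0,-5],"rotation":[0,-1,0]},{"translation":[-0.7,0,-5],"rotation":[0,-1,0]},{"translation":[-1.1,0,-5],"rotation":[0,-1,0]},{"translation":[-1.5,0,-4.9],"rotation":[0,-1,0]},{"translation":[-1.9,0,-4.8],"rotation":[0,-1,0]},{"translation":[0,0,0],"rotation":[0,0,0]}]' 1 |grep -v rot
python3 -m handwheel '[{"translation":[-2.1,0,-4.7],"rotation":[0,-1,0]},{"translation":[-2.4,0,-4.6],"rotation":[0,-1,0]},{"translation":[0,0,0],"rotation":[0,0,0]}]' 1 |grep -v rot
python3 -m handwheel '[{"translation":[-2.8,0,-4.5],"rotation":[0,-1,0]},{"translation":[-3.2,0,-4.3],"rotation":[0,-1,0]},{"translation":[0,0,0],"rotation":[0,0,0]}]' 1 |grep -v rot
```

```text
t: 15.57
ee_pos: [0.4898, 0.1486, 0.0126]
wrist_force: [-9.1, -0.1, 0.9]
opening: 0.998
t: 15.82
ee_pos: [0.4932, 0.1486, 0.0221]
wrist_force: [-11.2, 0.2, 3.5]
opening: 1.0
t: 16.07
ee_pos: [0.4978, 0.1488, 0.0316]
wrist_force: [-14.2, -0.0, 5.7]
opening: 1.002
```

```bash
python3 -m handwheel '[{"translation":[-2,0,0.3],"rotation":[0,0,0]},{"translation":[-2,0,0.3],"rotation":[0,0,0]}]' 1 |grep -v rot
python3 -m handwheel '[{"translation":[-2,0,0.3],"rotation":[0,0,0]},{"translation":[-1,0,0.2],"rotation":[0,0,0]}]' 1 |grep -v rot
python3 -c "
from h import *
c=robot.capture('wrist'); cv2.imwrite('pics/w18.png',c['image'])"
```

```text
t: 16.23
ee_pos: [0.4971, 0.1487, 0.0292]
wrist_force: [-31.2, 1.4, 11.7]
opening: 0.997
t: 16.4
ee_pos: [0.4962, 0.1486, 0.0269]
wrist_force: [-38.9, 2.5, 13.2]
opening: 1.001
```

View pics/w18.png

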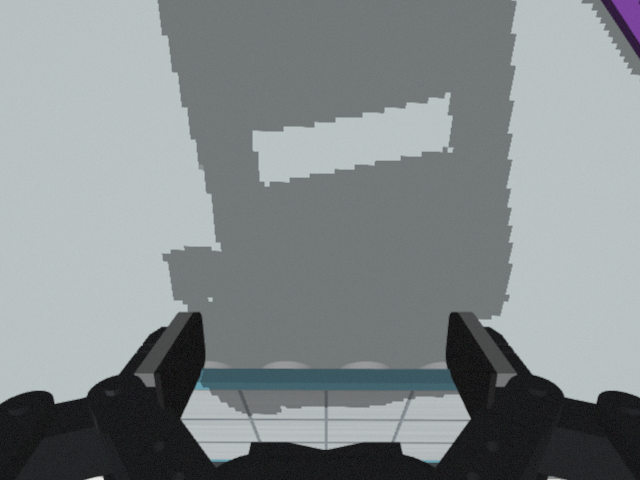

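```bash
python3 -m handwheel '[{"translation":[-0.5,0,-3],"rotation":[0,0,0]},{"translation":[-0.5,0,-3],"rotation":[0,0,0]}]' 1 |grep -v rot
python3 -m handwheel '[{"translation":[-0.5,0,-3],"rotation":[0,0,0]}]' 1 |grep -v rot
python3 -c "
from h import *
c=robot.capture('wrist'); cv2.imwrite('pics/w19.png',c['image'])"
```

```text
t: 16.62
ee_pos: [0.499, 0.1487, 0.0339]
wrist_force: [-23.9, 1.1, 12.2]
opening: 1.002
t: 16.7
ee_pos: [0.5012, 0.1488, 0.0383]
wrist_force: [-18.3, 0.0, 9.3]
opening: 0.996
```

View pics/w19.png

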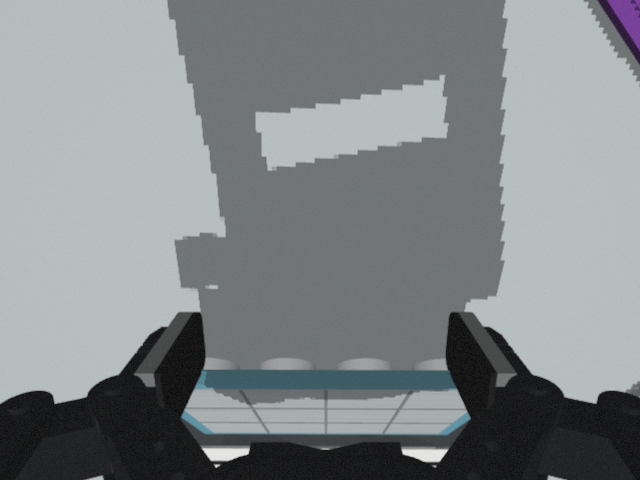

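```bash
python3 -m handwheel '[{"translation":[-2.5,0,-2.5],"rotation":[0,0,0]}]' 1 |grep -v rot
python3 -m handwheel '[{"translation":[-2.8,0,-2.3],"rotation":[0,0,0]}]' 1 |grep -v rot
python3 -c "
from h import *
c=robot.capture('wrist'); cv2.imwrite('pics/w20.png',c['image'])"
```

```text
t: 16.83
ee_pos: [0.5035, 0.1489, 0.0418]
wrist_force: [-26.3, -0.3, 14.6]
opening: 0.999
t: 16.92
ee_pos: [0.5066, 0.149, 0.045]
wrist_force: [-13.8, -1.5, 7.2]
opening: 1.002
```

View pics/w20.png

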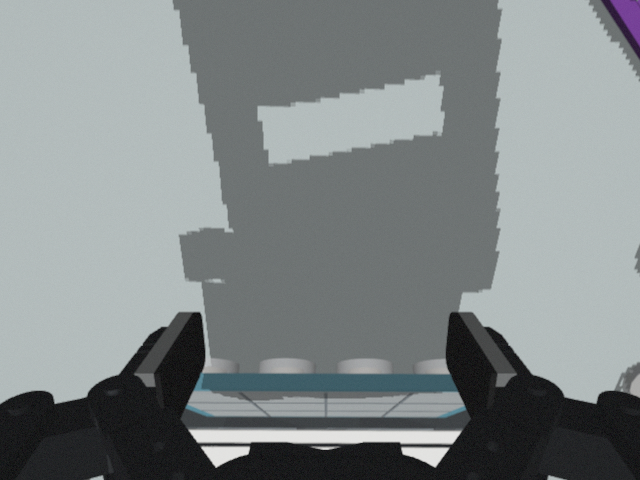

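The contact held through the slip (edge at row 373, force dropped from 26 to 14 N). The card is at about 35°. I keep forward pressure.

```bash
python3 -m handwheel '[{"translation":[-4.2,0,-2],"rotation":[0,0,0]}]' 1 |grep -v rot
python3 -m handwheel '[{"translation":[-4.2,0,-2],"rotation":[0,-1,0]}]' 1 |grep -v rot
python3 -c "
from h import *
c=robot.capture('wrist'); cv2.imwrite('pics/w21.png',c['image'])"
```

```text
t: 17.05
ee_pos: [0.5164, 0.1494, 0.0499]
wrist_force: [-1.3, -0.4, 0.3]
opening: 1.0
t: 17.13
ee_pos: [0.5223, 0.1496, 0.0537]
wrist_force: [-1.9, 0.2, 0.5]
opening: 1.004
```

View pics/w21.png

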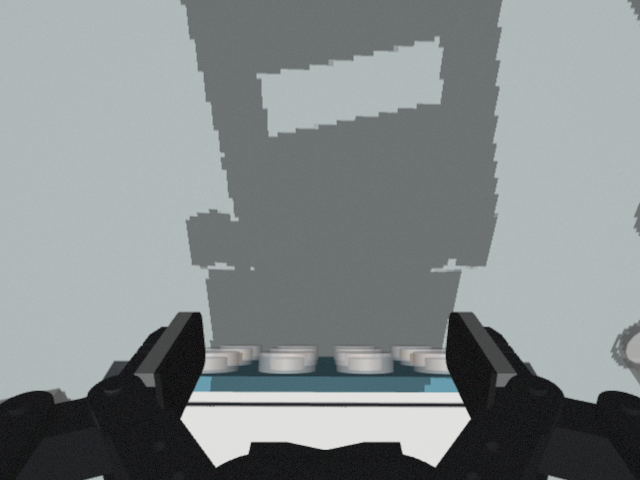

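Two rows of pockets are visible under the edge and the card is at about 50°. I continue forward and up.

```bash
python3 -m handwheel '[{"translation":[-6.5,0,-2.5],"rotation":[0,-2,0]},{"translation":[-7,0,-1.5],"rotation":[0,-2,0]}]' 1 |grep -v rot
python3 -c "
from h import *
c=robot.capture('wrist'); cv2.imwrite('pics/w22.png',c['image'])"
```

```text
t: 17.35
ee_pos: [0.5349, 0.1499, 0.0603]
wrist_force: [-0.4, 0.3, 0.4]
opening: 1.002
```

View pics/w22.png

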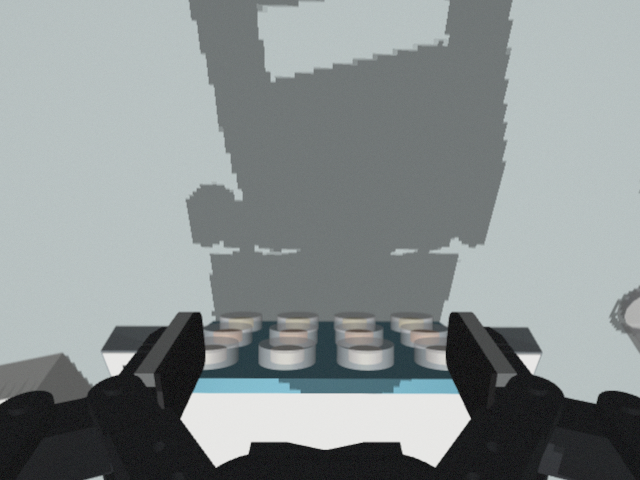

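```bash
python3 -m handwheel '[{"translation":[-8,0,-0.5],"rotation":[0,-1,0]},{"translation":[-8,0,0.5],"rotation":[0,-1,0]},{"translation":[-8,0,1],"rotation":[0,-1,0]}]' 1 |grep -v rot
python3 -c "
from h import *
c=robot.capture('wrist'); cv2.imwrite('pics/w23.png',c['image'])
c=robot.capture('scene'); crop(c,(300,140,460,260),5,'s23.png')"
```

```text
t: 17.65
ee_pos: [0.5617, 0.1509, 0.0713]
wrist_force: [-8.2, -3.7, 27.8]
opening: 1.0
```

View pics/w23.png

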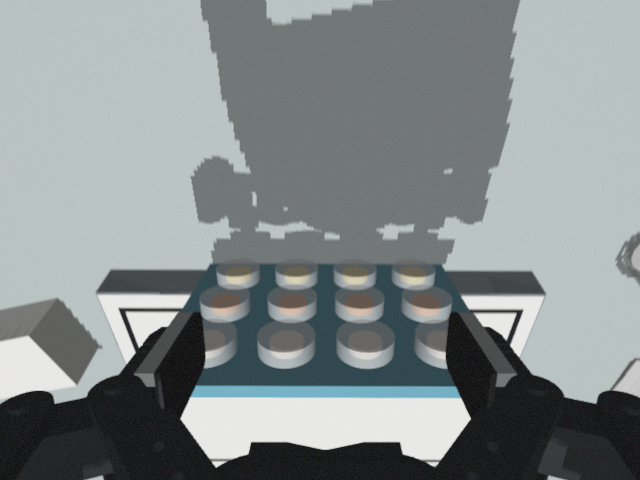

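View pics/s23.png

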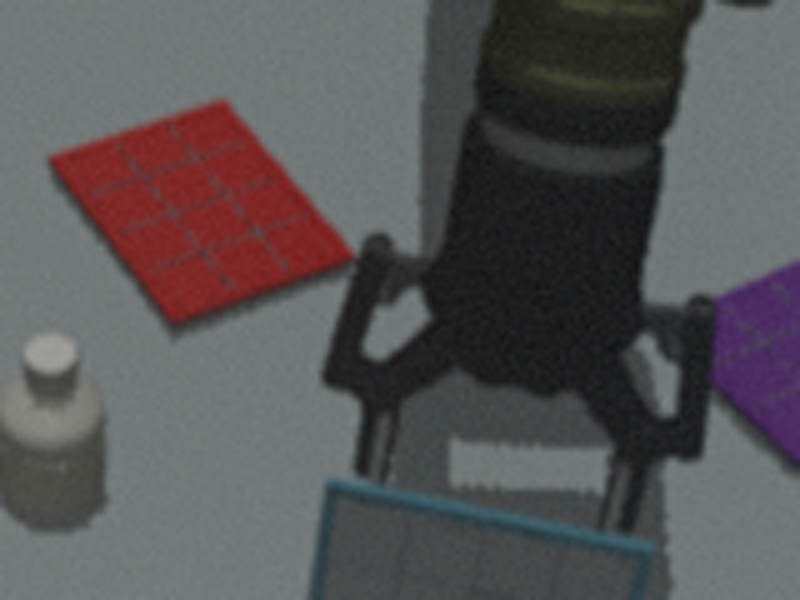

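The card is at about 75° with all the pockets facing the robot. The vertical force of 28 N says the fingers are pressing along the card, so I raise them while going forward.

```bash
python3 -m handwheel '[{"translation":[-4,0,-5],"rotation":[0,0,0]},{"translation":[-5,0,-4],"rotation":[0,0,0]}]' 1 |grep -v rot
python3 -c "
from h import *
c=robot.capture('wrist'); cv2.imwrite('pics/w24.png',c['image'])"
```

```text
t: 17.92
ee_pos: [0.564, 0.1507, 0.0773]
wrist_force: [-0.2, 1.3, -0.7]
opening: 1.0
```

View pics/w24.png

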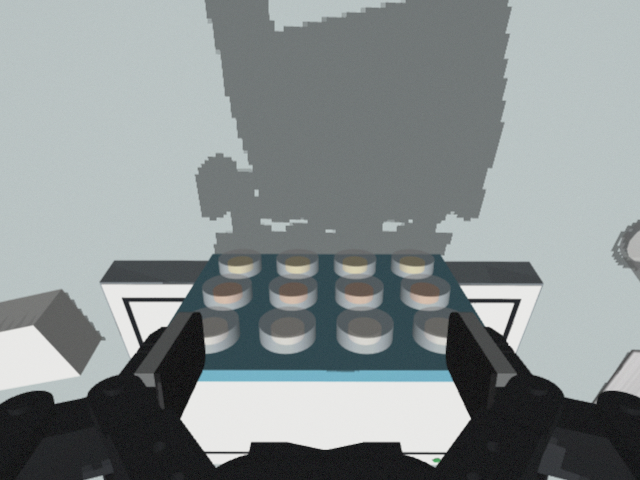

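```bash
python3 -m handwheel '[{"translation":[-8,0,1.2],"rotation":[0,0,0]},{"translation":[-8,0,1.4],"rotation":[0,0,0]}]' 1 |grep -v rot
python3 -c "
from h import *
c=robot.capture('wrist'); cv2.imwrite('pics/w25.png',c['image'])"
```

```text
t: 18.13
ee_pos: [0.5792, 0.1511, 0.0776]
wrist_force: [0.3, 0.9, -0.4]
opening: 0.998
```

View pics/w25.png

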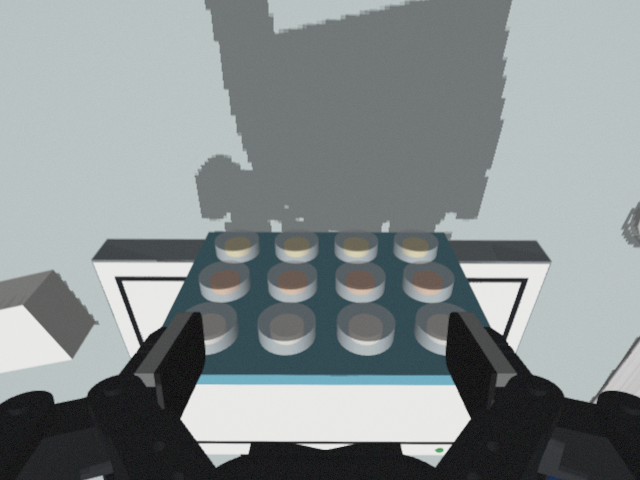

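It is nearly upright now. I push forward past vertical.

```bash
python3 -m handwheel '[{"translation":[-8,0,2],"rotation":[0,0,0]},{"translation":[-8,0,2],"rotation":[0,0,0]},{"translation":[-8,0,2.4],"rotation":[0,0,0]}]' 1 |grep -v rot
python3 -c "
from h import *
c=robot.capture('wrist'); cv2.imwrite('pics/w26.png',c['image'])"
```

```text
t: 18.43
ee_pos: [0.6047, 0.1517, 0.0788]
wrist_force: [1.3, 0.1, 0.2]
opening: 1.003
```

View pics/w26.png

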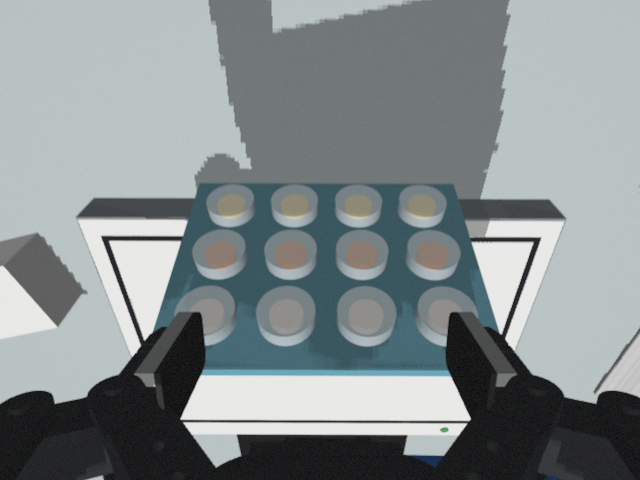

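```bash
python3 -m handwheel '[{"translation":[-8,0,2.4],"rotation":[0,0,0]},{"translation":[-8,0,2.4],"rotation":[0,0,0]},{"translation":[-8,0,2.4],"rotation":[0,0,0]}]' 1 |grep -v rot
python3 -c "
from h import *
c=robot.capture('wrist'); cv2.imwrite('pics/w27.png',c['image'])"
```

```text
t: 18.73
ee_pos: [0.6297, 0.1524, 0.0792]
wrist_force: [-0.1, 0.4, 0.1]
opening: 0.998
```

View pics/w27.png

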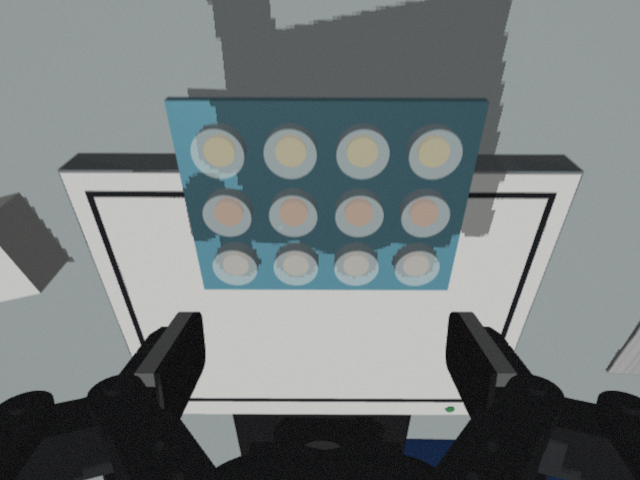

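The card has flipped, pockets up, and overhangs the pad's front edge (its rear edge at row 100). I retreat up and back, then look.

```bash
python3 -m handwheel '[{"translation":[0,0,-20],"rotation":[0,5,0]},{"translation":[20,0,-10],"rotation":[0,5,0]},{"translation":[25,0,0],"rotation":[0,5,0]},{"translation":[25,0,0],"rotation":[0,2,0]},{"translation":[25,0,0],"rotation":[0,0,0]},{"translation":[15,0,0],"rotation":[0,0,0]},{"translation":[0,0,0],"rotation":[0,0,0]},{"translation":[0,0,0],"rotation":[0,0,0]}]' 1 |grep -v force
python3 - <<'E'
from h import *
go([.535,.148,.03],0)
c=robot.capture("top"); crop(c,(190,130,340,270),5,"top28.png")
c=robot.capture('wrist'); cv2.imwrite('pics/w28.png',c['image'])
E
```

```text
t: 19.45
ee_pos: [0.5117, 0.1495, 0.1002]
tool_rot: [[-1.0, -0.026, 0.002], [-0.026, 1.0, -0.002], [-0.002, -0.002, -1.0]]
opening: 0.999
t 19.45 shift mm [-23.08  -1.91  70.27] rot deg [-0.14  0.11  0.12]
```

View pics/top28.png

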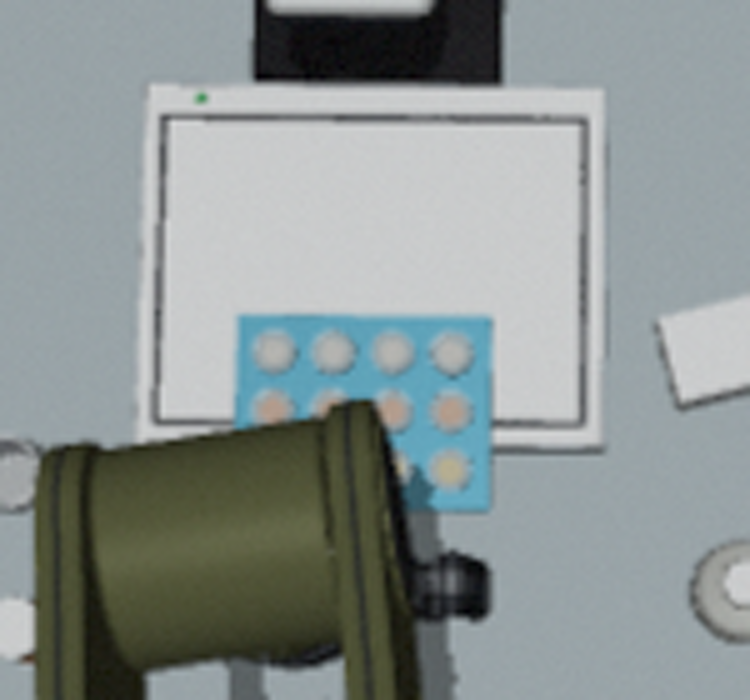

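View pics/w28.png

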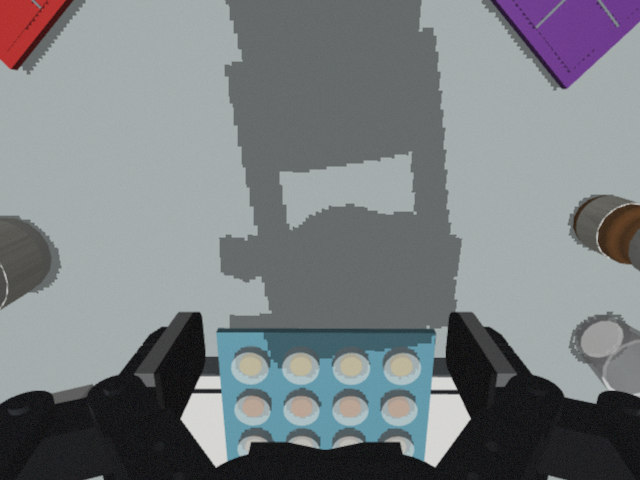

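The card lies square on the pad, pockets up, with its rear edge overhanging about 32 mm (crop row 512 against the pad edge at 448). I lower the tips behind it to about 22 mm height.

```bash
python3 -m handwheel '[{"translation":[-6,-0.5,22],"rotation":[0,0,0]},{"translation":[-6,-0.5,22],"rotation":[0,0,0]},{"translation":[-6,0,22],"rotation":[0,0,0]},{"translation":[-4,0,20],"rotation":[0,0,0]},{"translation":[0,0,4],"rotation":[0,0,0]},{"translation":[0,0,0],"rotation":[0,0,0]},{"translation":[0,0,0],"rotation":[0,0,0]}]' 1
python3 - <<'E'
from h import *
go([.545,.148,.0095],0)
c=robot.capture('wrist'); cv2.imwrite('pics/w29.png',c['image'])
E
```

```text
t: 20.13
ee_pos: [0.5346, 0.1488, 0.0106]
tool_rot: [[-1.0, -0.026, 0.002], [-0.026, 1.0, -0.002], [-0.002, -0.002, -1.0]]
wrist_force: [1.0, -0.5, 1.3]
opening: 1.001
t 20.13 shift mm [-10.41  -1.07   1.14] rot deg [-0.14  0.09  0.09]
```

View pics/w29.png

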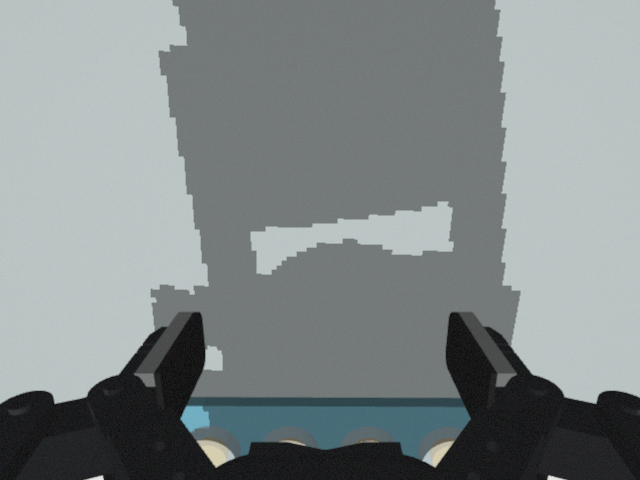

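```bash
python3 -m handwheel '[{"translation":[0,0,1.5],"rotation":[0,0,0]},{"translation":[-6,0,0],"rotation":[0,0,0]},{"translation":[-7,0,0],"rotation":[0,0,0]},{"translation":[-7,0,0],"rotation":[0,0,0]},{"translation":[-7,0,0],"rotation":[0,0,0]},{"translation":[-7,0,0],"rotation":[0,0,0]},{"translation":[0,0,0],"rotation":[0,0,0]}]' 1 |grep -v rot
python3 - <<'E'
from h import *
c=robot.capture('wrist'); cv2.imwrite('pics/w30.png',c['image'])
E
```

```text
t: 20.77
ee_pos: [0.5697, 0.1497, 0.0092]
wrist_force: [-0.5, -0.1, 1.2]
opening: 1.0
```

View pics/w30.png

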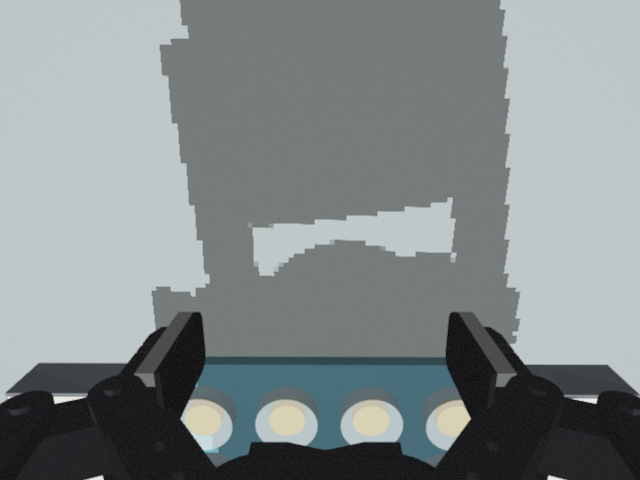

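The card is moving with the fingertips (rear edge at row 360), so I push on.

```bash
python3 -m handwheel '[{"translation":[-7,0,0],"rotation":[0,0,0]},{"translation":[-7,0,0],"rotation":[0,0,0]},{"translation":[-7,0,0],"rotation":[0,0,0]},{"translation":[0,0,0],"rotation":[0,0,0]}]' 1 |grep -v rot
python3 -m handwheel '[{"translation":[-7,0,0],"rotation":[0,0,0]},{"translation":[-7,0,0],"rotation":[0,0,0]},{"translation":[-7,0,0],"rotation":[0,0,0]},{"translation":[-7,0,0],"rotation":[0,0,0]},{"translation":[-5,0,0],"rotation":[0,0,0]},{"translation":[0,0,0],"rotation":[0,0,0]}]' 1 |grep -v rot
python3 - <<'E'
from h import *
c=robot.capture("top"); crop(c,(190,130,340,270),5,"top31.png")
c=robot.capture('wrist'); cv2.imwrite('pics/w31.png',c['image'])
E
```

```text
t: 21.15
ee_pos: [0.5905, 0.1502, 0.009]
wrist_force: [0.2, 0.9, 0.4]
opening: 1.002
t: 21.65
ee_pos: [0.6232, 0.151, 0.009]
wrist_force: [-0.2, 0.2, 0.5]
opening: 1.0
```

View pics/top31.png

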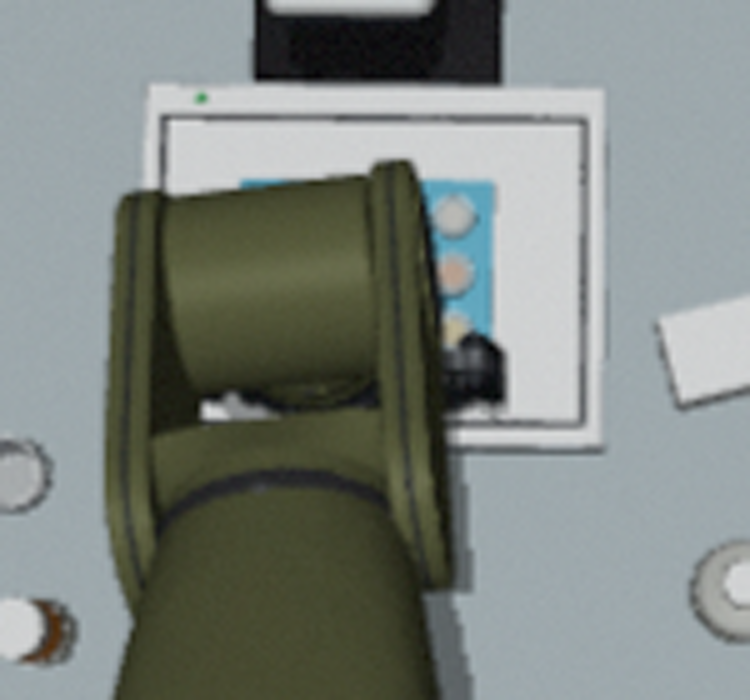

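View pics/w31.png

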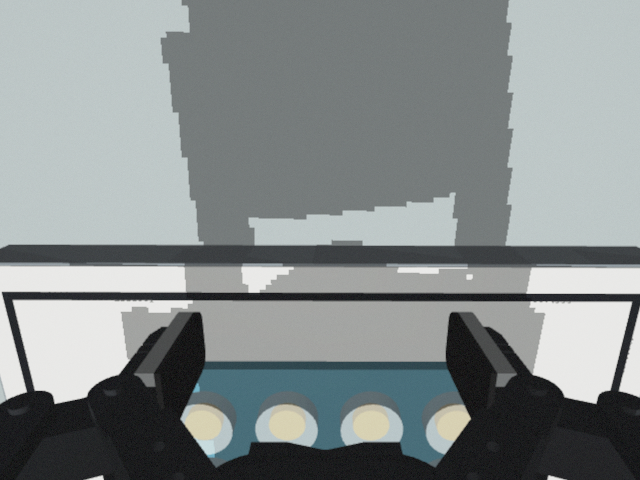

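The card's far edge (crop row 181) is well short of the far frame line (118), and its rear edge is past the near line. I back off, lift clear and check.

```bash
python3 -m handwheel '[{"translation":[4,0,0],"rotation":[0,0,0]},{"translation":[4,0,-5],"rotation":[0,0,0]},{"translation":[6,0,-25],"rotation":[0,0,0]},{"translation":[20,0,-30],"rotation":[0,0,0]},{"translation":[25,0,-25],"rotation":[0,0,0]},{"translation":[35,0,-10],"rotation":[0,0,0]},{"translation":[35,0,0],"rotation":[0,0,0]},{"translation":[35,0,0],"rotation":[0,0,0]},{"translation":[0,0,0],"rotation":[0,0,0]},{"translation":[0,0,0],"rotation":[0,0,0]}]' 1 |grep -v rot
python3 - <<'E'
from h import *
c=robot.capture("top"); crop(c,(170,120,370,300),4,"top32.png")
hsv=cv2.cvtColor(c["image"],cv2.COLOR_BGR2HSV)
P,b=card(c,.025,(222,150,308,215)); 
M=np.array([[np.cos(.024),np.sin(.024)],[-np.sin(.024),np.cos(.024)]])
print(b,((P[:,:2]-[.5945,.148])@M.T*1000).round(1))
c=robot.capture("scene"); crop(c,(280,190,480,380),3.1,"s32.png")
E
```

```text
t: 22.58
ee_pos: [0.4554, 0.147, 0.1031]
wrist_force: [-0.2, -0.1, 0.7]
opening: 0.998
[[237. 166.]
 [288. 166.]
 [288. 204.]
 [237. 204.]] [[137.2  70.4]
 [138.2 -60.3]
 [ 39.1 -61.5]
 [ 38.3  68. ]]
```

View pics/top32.png

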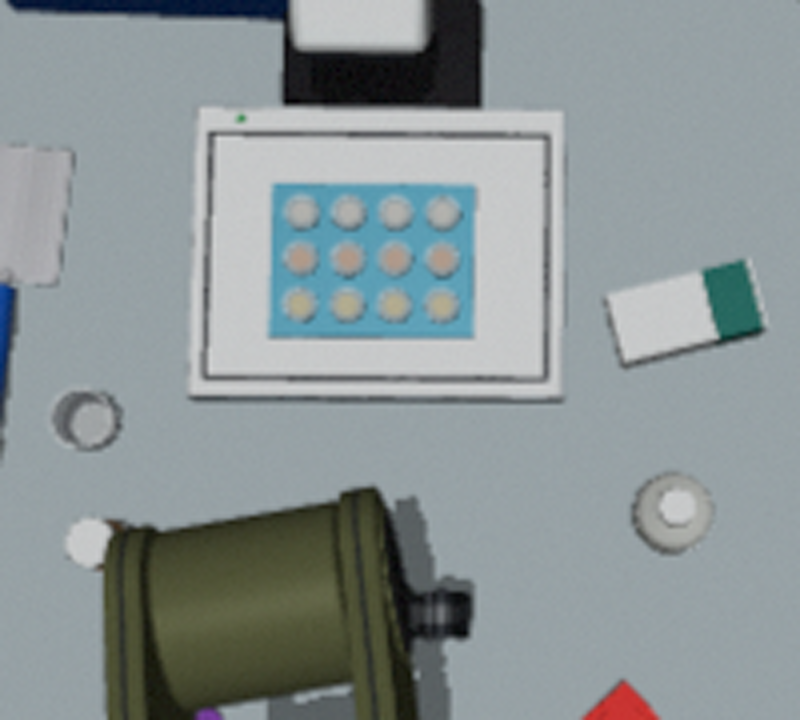

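View pics/s32.png

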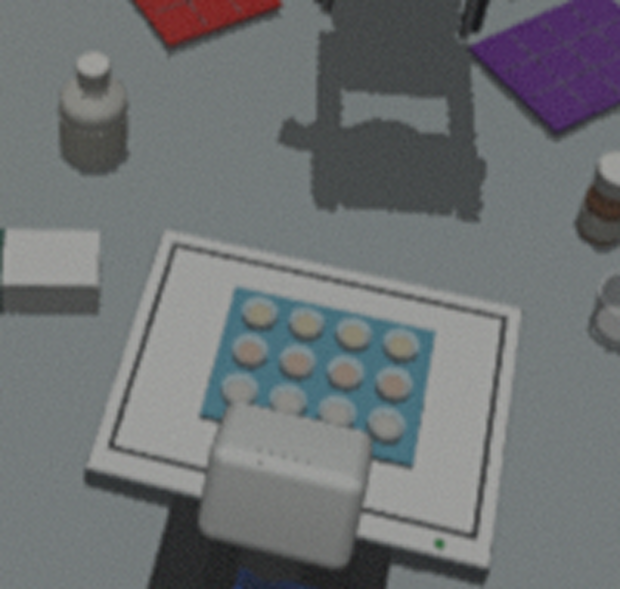

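The card lies flat inside the frame, at x 38–138 mm where the frame runs 12–172 mm, with its pockets up. The vial, bottle, cup and carton are at the same pixels as at the start, and the arm is clear, so I hand in.

```bash
python3 -c "
from workcell import robot
print(robot.observe()['t'],robot.observe()['wrist_force']); print(robot.finish_job())"
```

```text
22.6833 [0.80798296 0.27526922 0.47967444]
the job is handed in; nothing more can be done
None
```

The card is flipped and lies flat inside the dark frame on the pad, tablet pockets up. I handed the job in at 22.7 s of the 53 s allowed.

**What I did:** I pushed the card square against the pad's front face with the open fingertips. I then lifted its rear edge by friction, tipped it over onto the pad, and pushed it further on from behind. The card was never gripped.

**Failed attempts:** Two earlier tip-ups failed. The card slipped off the fingertips at about 30° and dropped back in front of the pad, and in the first of these the arm also ran joint 5 to its range limit (0.32 rad). The third try worked because I kept more forward pressure on it.

**Last checks:**
- **Position:** the top view puts the card at x 38–138 mm (frame 12–172 mm) and y about −61 to +70 mm (frame ±109 mm), so it is clear of the frame lines on every side.
- **Surroundings:** the vial, bottle, cup and carton show no visible movement. The spatula was only partly in view at the end, and I did not measure the two cassettes again.
- **Forces:** the highest wrist force I read was about 41 N, at the fingertips. I only read it at the end of each move, so short peaks in between were not seen.
- **Robot:** the arm was touching nothing when I handed in.

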